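# Stroke the tappet of a fuel pump with a push rod

## Task

Take the long push rod out of the rack, slide it down the open bore of the pump's leaning barrel block and with it push the sprung tappet inside right down to the bottom of its stroke: firmly, but without forcing it once it has bottomed. Hold it down for about a second, then let it come back up slowly under control, all the way, and let go, leaving the long rod standing in the bore, resting on the tappet. Leave the short rod and everything else on the bench where they are.

Things in the scene. Friction and masses are not known exactly. Their poses are not given: they have to be found in the camera images.
- long_rod: Long steel push rod, 150 g: bright round shaft 12 mm thick, 95 mm long (lowest 5 mm tapers to 9), a collar 34 mm wide, 5 mm thick, then a darker round handle 22 mm thick, 44 mm long. Origin: centre of the shaft's lower end; z runs up the rod; the handle spans 100 to 144 mm from the origin. Starts upright in the rack, lower end 10 mm above the bench; lift it 35 mm to clear.
- short_rod: Short push rod, same collar and handle, but the shaft is only 50 mm long (99 mm overall): too short for this job. Origin: centre of the shaft's lower end, z up the rod. Stands in the rack's other hole, 80 mm from the long rod. Stays where it is.
- rack: Fixed dark steel rod rack, a block 60 x 150 x 42 mm high. Origin: centre of its underside; its two holes (13.5 mm wide, 32 mm deep) lie 40 mm either side along its y.
- pump: Fixed fuel pump under repair, bolted to a base plate 150 x 170 x 12 mm. Origin: centre of the plate's underside, on the bench; -x is its front, roughly towards the robot. Its parts reach from 0.085 m to -0.125 m along y and 0.16 m up.
- barrel: The pump's aluminium barrel block, 50 x 130 mm across, 80 mm long, leaning 0.436 rad from upright to the pump's front. Origin: centre of the mouth of its one open bore, 139 mm above the bench; z points out along the bore, y along the block. Bore: round, 14 mm wide, straight, no lead-in. Two other outlets, 36 and 72 mm towards -y, are shut by caps 26 mm wide, 14 mm above the face.
- tappet (a joint): How far the sprung tappet in the bore is pushed down, in m: 0 at rest, 0.014 at the bottom. At rest its top lies 36 to 58 mm below the mouth: it differs from pump to pump, so feel for it. It takes 5 N to start and 11 N at full stroke, then meets a hard stop; over 50 N from rod to pump is forcing it. Let go suddenly, the spring throws the rod up (over 0.2 m/s is a snap).
- bearing: Bystander: ball bearing, ring 52 mm in diameter, 15 mm high, lying flat. Origin at the centre of its underside.
- spanner: Bystander: spanner, 180 mm long, lying flat.
- screwdriver: Bystander: screwdriver, 190 mm long, lying.
- oil: Bystander: closed oil bottle, 56 mm in diameter, 130 mm tall, standing. Origin at the centre of its underside.
- cam_follower: Bystander: steel cam follower, 32 mm in diameter, 40 mm tall, standing. Origin at the centre of its underside.
- flange: Bystander: aluminium flange, 60 mm in diameter, 24 mm tall, lying flat. Origin at the centre of its underside.
Things that resemble listed ones, but are neither listed nor needed, are in the scene too. Leave any orange or purple look-alike of the long_rod alone.

How it is judged (in metres and radians):
On the way:
1. the long rod, in the bore, holds the tappet down at the bottom of its stroke (within 1.5 mm) for half a second (value of joint tappet above 0.0125 m and x of long_rod in the frame of barrel between -0.004 and 0.004 m and y of long_rod in the frame of barrel between -0.004 and 0.004 m and angle between the z axis of long_rod and the z axis of barrel, either way round below 0.12 rad), for 0.5 s.
At the end, for the whole second after the job is handed in: The tappet is fully up again (within 2 mm), and the long rod stands released and at rest in the open bore, its lower end on the tappet 33 to 62 mm below the mouth, within 4 mm of the bore's axis and within 0.12 rad of its direction (value of joint tappet below 0.002 m and x of long_rod in the frame of barrel between -0.004 and 0.004 m and y of long_rod in the frame of barrel between -0.004 and 0.004 m and angle between the z axis of long_rod and the z axis of barrel, either way round below 0.12 rad and z of long_rod in the frame of barrel between -0.062 and -0.033 m and linear speed of long_rod below 0.02 m/s); the robot touches nothing.
It fails at once if the pump is pressed by the rod with more than 50 N (contact force between long_rod and pump above 50 N).
It fails at once if the tappet snaps back (rises faster than 0.2 m/s) (velocity of joint tappet below -0.2 m/s).
It fails at once if the pump is struck or pushed by the arm or fingers with more than 20 N (contact force between any of the arm, the fingers and pump above 20 N).
It fails at once if the short rod or another thing on the bench is moved more than 20 mm (distance of any of short_rod, bearing, spanner, screwdriver, oil, cam_follower, flange from where it was at the start of the episode above 0.02 m).
It also fails if it takes over 69 s, if anything falls off the work surface, if the arm or the gripper's body presses on something with over 40 N, if the wrist force passes 120 N, or if a joint passes its speed limit or range.

## Robot

A 7-joint arm with a two-finger parallel gripper is mounted at the origin on the work surface. World frame = base frame: x ahead of the robot, y to its left, z up, the work surface at z = 0. Lengths are in m, angles in degrees, forces in N, time in s.
With the tool pointing down it reaches from about 0.4 to 0.875 m from the base axis. Payload 4.4 kg.
Tool frame: the origin (TCP) lies at the very end of the fingers, on their centre line; the grasp point (between the pads) lies behind it (ctrl.grip_depth is the z of the grasp point in the tool frame, in m); z points along the fingers, y is the line along which they close (so a half turn about z gives the same grasp; the last joint's range is limited). The gripper opens to 85 mm and grips with 20 to 120 N. Pads are 22 mm wide; open, the fingers measure 114 mm over their backs; the gripper's body (76 mm by 85 mm) begins 54 mm behind the grasp point. The pads swing forward as they close: fully open they stand 13 mm farther back than shut.
Start: joints at [-69.259, 36.005, 2.206, 86.941, -1.547, 57.084, -1.146], TCP at [0.27, 0.591, 0.231] pointing down, gripper open.
Joint ranges: [-175.42, 175.42], [-21.48, 121.26], [-71.46, 75.88], [10.55, 141.38], [-63.04, 243.04], [13.31, 113.54], [-168.57, 168.57]. Speed limits (degrees/s): [147.25, 147.25, 180, 180, 180, 180, 180].

## Interface

Orientations are given as [roll, pitch, yaw] about the fixed x, y, z axes, in that order (R = Rz(yaw) Ry(pitch) Rx(roll)).
In Python, from station import ctrl, eyes gives the robot as it stands.
- The arm moves only by the tool send_rows, never from a script. Its argument "targets" is a list of rows, each a list of 3 entries, a list of its own where there are three numbers: the opening, from 0 (shut) to 1 (fully open), then the shift along the tool's x, y, z in m, then the turn, a rotation vector about the tool's x, y, z in rad. A call has exactly 5 rows; each row is the pose to reach, as a shift and turn from the pose commanded when the call began, along the tool's axes at that moment; what a row does not reach only later rows make up. A row lasts 1/8 s, in which the tool goes at most 62.5 mm and 10.7 degrees, less where a joint would pass 70% of its speed; a pose out of reach is approached as far as the arm can. A call with a gripper value outside its range is refused whole. The fingers move at their own pace and stop on an object; the grip force is fixed at half the most. Time passes only in rows, so rows that repeat a pose let the fingers close, or fill a call up. It gives the time, the measured TCP pose, the force, the opening and the grip force at its end, in the units of the state.
- ctrl.observe(): the state, without advancing time (a new reading comes with each control period).
- eyes.grab_frame(name): name is "side" or "top" or "wrist"; returns the picture (420x560x3 uint8, blue, green, red); there is no depth.
- eyes.camera_params(name): a dict with "K" (3x3 intrinsics, pixels), "dist_coeffs" ([k1, k2, p1, p2, k3] as OpenCV has them; the pictures are not rectified), "xyz" and "attitude" of the camera in the world. Camera axes: x right, y down, z forward; pixel columns grow to the right and rows downward; lengths in m; the calibration is good to about 2 mm. A picture is of the moment at which its call begins: read the wrist's pose just before it. camera_params takes no time and is no camera call; for the wrist camera it gives the pose at the moment of the call.
- ctrl.sign_off(): hands the job in; it is judged then, once.
The state is a dict: "time_s": time; "joints": joint angles; "dq": joint speeds; "tau": joint torques, N m; "tool_pos": TCP position; "tcp_rot": TCP orientation; "contact_force": force on the tool from outside, world axes, zero at the start; "ft_torque": the same for the moment, N m; "finger_gap": finger opening in m; "finger_force": force on a finger pad.
Only numpy, scipy, OpenCV 4.12 (cv2) and the standard library are available. Lean on these libraries where they do the work, as an engineer would, in place of code of your own. Each camera call takes 0.05 s, during which the arm holds its last target. There are 200 camera calls.

## Working session

There is one attempt and no reset: what is moved stays moved. The work goes in short steps, Python scripts to look and compute and a tool call to move; the robot and the scene stay as the last step left them, time stands still between calls to the robot, and variables do not carry over. Pictures are saved under pics/ and viewed, at most 10 in all, crops included, and the job is handed in when it is done.

Besides the shell and the picture viewer there is one more tool, called after "Emit:" by a JSON object that holds its "method" and its "body". send_rows: Moves the arm, as the interface text tells. Its arguments: {"type":"object","properties":{"targets":{"type":"array"}},"required":["targets"]}

```bash
ls; mkdir -p pics; python3 - <<'E'
from station import ctrl, eyes
import cv2
print(ctrl.observe(), ctrl.grip_depth)
for n in ["side","top"]:
    p=eyes.camera_params(n); print(n,p)
    cv2.imwrite(f"pics/{n}0.png",eyes.grab_frame(n))
E
```

```text
pics
{'time_s': 0.0, 'joints': array([-69.25757723,  36.05846465,   2.20346806,  86.99582195,
        -1.54542336,  57.08369263,  -1.1454289 ]), 'dq': array([ 0.01153599, -0.00827545, -0.02404544,  0.029684  , -0.10042109,
        0.01197892, -0.01835206]), 'tau': array([ 6.62151469e-04, -5.63403511e+01,  1.22611687e+00, -1.93447584e+01,
        1.09527804e-02,  1.01437731e-02,  1.19898621e-05]), 'tool_pos': array([0.26941079, 0.59085524, 0.23039548]), 'tcp_rot': array([-1.79891770e+02,  3.24650846e-03,  1.55488128e+02]), 'contact_force': array([-0.08049969,  0.30038374,  0.16222514]), 'ft_torque': array([ 0.0428901 , -0.05761333,  0.02069972]), 'finger_force': 0.0, 'finger_gap': 0.0854728936865131} -0.0187
side {'K': array([[446.47770651,   0.        , 279.32294289],
       [  0.        , 446.47770651, 209.52586144],
       [  0.        ,   0.        ,   1.        ]]), 'dist_coeffs': array([-0.0826629,  0.       ,  0.       ,  0.       ,  0.       ]), 'xyz': array([ 0.19650583, -0.52252162,  0.93698503]), 'attitude': array([-1.41730663e+02,  2.15842558e-02, -3.91838194e+01])}
top {'K': array([[460.88651836,   0.        , 279.95587562],
       [  0.        , 460.88651836, 221.71388255],
       [  0.        ,   0.        ,   1.        ]]), 'dist_coeffs': array([-0.14311018,  0.        ,  0.        ,  0.        ,  0.        ]), 'xyz': array([ 0.48861893, -0.01847749,  1.25545849]), 'attitude': array([-1.75338202e+02,  9.79603942e-02, -9.11783943e+01])}
```

View pics/side0.png

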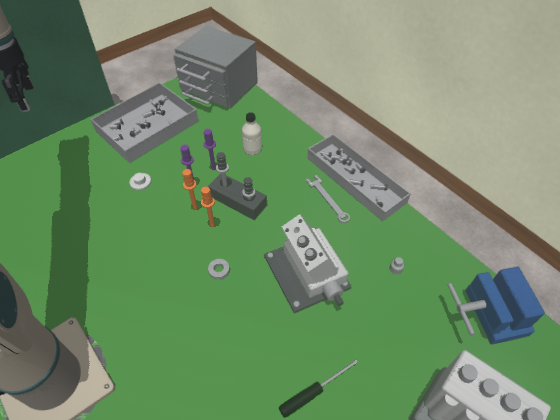

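View pics/top0.png

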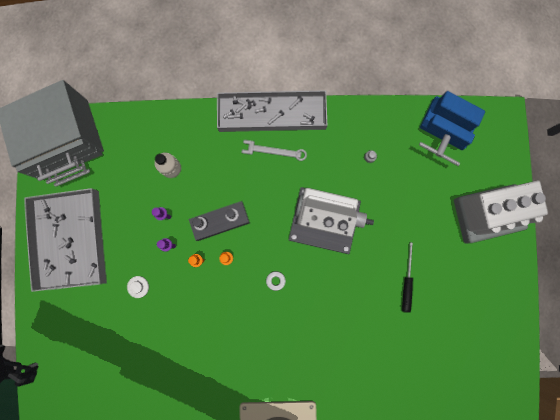

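Side picture: the rack is at (237,195) with two dark-handled rods at (222,165) and (248,188). Orange look-alikes stand at (190,180) and (207,200), purple ones at (187,155) and (209,138). The pump is at (310,260). I'll enlarge the rack and pump in both views.

```bash
python3 - <<'E'
import cv2,numpy as np
s=cv2.imread("pics/side0.png");t=cv2.imread("pics/top0.png")
f=lambda im,x,y,w,h,k:cv2.resize(im[y:y+h,x:x+w],None,fx=k,fy=k,interpolation=cv2.INTER_CUBIC)
a=np.hstack([f(s,170,115,100,100,4),f(s,260,205,100,100,4)])
cv2.imwrite("pics/c1.png",a)
b=np.hstack([f(t,150,190,110,80,3.6),f(t,285,180,110,80,3.6)])
cv2.imwrite("pics/c2.png",b)
E
```

```text
(no output)
```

View pics/c1.png

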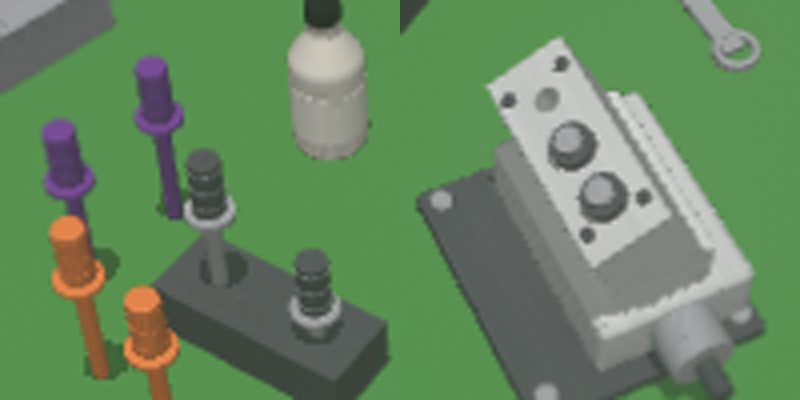

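View pics/c2.png

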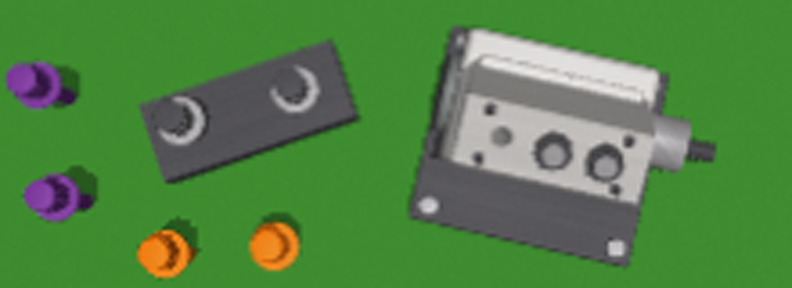

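Crops: the long rod is the rack's left one, with handle top at side (221,155) and top (199,223). Bright shaft is visible between its collar and the rack. The right one, (248,188), has its collar almost on the rack, so it is the short rod. The purple and orange ones are look-alikes. The open bore is at side (296.5,229.8) and top (314.2,217.8), at the pump's +y end, with caps beyond it.

```bash
cat > h.py <<'E'
from station import ctrl, eyes
import numpy as np, cv2
from scipy.spatial.transform import Rotation as R
def rot(e): return R.from_euler('xyz',e,degrees=True)
def ray(p,uv):
    n=cv2.undistortPoints(np.float64([[uv]]),p['K'],p['dist_coeffs'])[0,0]
    d=rot(p['attitude']).as_matrix()@[n[0],n[1],1]; return np.array(p['xyz']),d/np.linalg.norm(d)
def plane(p,uv,z):
    o,d=ray(p,uv); return o+d*(z-o[2])/d[2]
def tri(rays):
    A=sum(np.eye(3)-np.outer(d,d) for o,d in rays); b=sum((np.eye(3)-np.outer(d,d))@o for o,d in rays)
    x=np.linalg.solve(A,b); return x,[1e3*np.linalg.norm((np.eye(3)-np.outer(d,d))@(x-o)) for o,d in rays]
def proj(p,X):
    r=rot(p['attitude']).inv(); return cv2.projectPoints(np.float64([X]),r.as_rotvec(),r.apply(-np.array(p['xyz'])),p['K'],p['dist_coeffs'])[0][0,0]
def blob(im,c,r,lo,hi):
    "gray blob lo..hi nearest c within r -> centroid, area"
    g=cv2.cvtColor(im,cv2.COLOR_BGR2GRAY); x,y=int(c[0])-r,int(c[1])-r
    n,l,s,ce=cv2.connectedComponentsWithStats(cv2.inRange(g[y:y+2*r+1,x:x+2*r+1],lo,hi))
    k=1+min(range(n-1),key=lambda i:np.hypot(*(ce[i+1]-[c[0]-x,c[1]-y]))+ (99 if s[i+1,4]<4 else 0))
    return ce[k]+[x,y],s[k,4]
E
python3 - <<'E'
from h import *
np.set_printoptions(precision=4,suppress=True)
S=eyes.camera_params("side");T=eyes.camera_params("top")
s=cv2.imread("pics/side0.png");t=cv2.imread("pics/top0.png")
for nm,a,b in [("handletop",(221,154),(199.2,223.3)),("collar",(222.5,167.5),(200.6,223.6)),("short handle top",(248,180.5),(231.2,213)),("bore",(296.5,229.7),(314.2,217.8)),("cap1",(302.8,240.3),(328.8,222.5)),("cap2",(310.5,253),(343.3,225.5))]:
    print(nm,*tri([ray(S,a),ray(T,b)]))
# rack top corners (z=.042), plate screws etc. in top view
c=lambda x,y,x0,y0:(x/3.6+x0,y/3.6+y0)
for q in [(140,104),(332,42),(358,118),(167,183)]: print("rack",plane(T,c(*q,150,190),.042))
for q in [(409,217),(627,266)]: print("plate",plane(T,c(q[0]-396,q[1],285,180),.012))
print("bore on z=.139",plane(T,(314.2,217.8),.139),plane(S,(296.5,229.7),.139))
# gray around bore
g=cv2.cvtColor(t,6);print(g[213:223,308:321]);g=cv2.cvtColor(s,6);print(g[224:236,291:303])
E
```

```text
handletop [0.5784 0.1735 0.1664] [np.float64(0.8582477722275462), np.float64(0.8582477722274965)]
collar [0.5815 0.18   0.1114] [np.float64(0.22523316505138305), np.float64(0.22523316505141036)]
short handle top [0.6061 0.1032 0.1108] [np.float64(0.34021924888314653), np.float64(0.3402192488830836)]
bore [ 0.5876 -0.102   0.139 ] [np.float64(0.05103201016619262), np.float64(0.051032010166081866)]
cap1 [ 0.5749 -0.1365  0.1484] [np.float64(0.4168622490966939), np.float64(0.4168622490968389)]
cap2 [ 0.5666 -0.1712  0.1485] [np.float64(0.03048739787026865), np.float64(0.030487397870262275)]
rack [0.6001 0.2235 0.042 ]
rack [0.643  0.0806 0.042 ]
rack [0.5864 0.0622 0.042 ]
rack [0.5414 0.2037 0.042 ]
plate [ 0.5393 -0.0408  0.012 ]
plate [ 0.499  -0.2036  0.012 ]
bore on z=.139 [ 0.5875 -0.102   0.139 ] [ 0.5876 -0.102   0.139 ]
[[190 190 191 191 191 191 192 190 190 190 189 189 188]
 [189 190 190 189 190 190 190 190 191 191 192 190 191]
 [188 188 188 185 172 146 127 140 173 190 191 191 191]
 [187 188 188 168 139 122 107 100 127 172 190 189 190]
 [188 189 187 155 126 122 116 101 100 154 
[... 201 characters left out ...]
80 178 182 185 185 185 185 187]
 [132 167 186 186 185 185 185 184 185 186 185 185 186]]
[[195 197 194 195 196 197 198 198 199 197 196 195]
 [193 195 196 194 195 195 197 198 198 198 197 195]
 [193 194 195 197 193 186 185 191 198 200 198 196]
 [193 193 195 190 154 122 120 135 180 198 199 197]
 [194 193 190 160 132 121 120 119 144 199 200 198]
 [194 194 187 139 136 132 122 120 141 198 198 200]
 [194 191 171 139 141 139 132 126 152 198 198 199]
 [193 193 182 137 141 141 134 135 180 196 197 199]
 [194 193 189 161 146 147 150 172 195 195 197 198]
 [193 193 193 192 187 194 195 197 197 196 196 197]
 [195 194 193 195 194 194 196 197 197 196 196 197]
 [195 195 193 193 194 193 193 195 196 192 165 140]]
```

```bash
cat >> h.py <<'E'
np.set_printoptions(precision=4,suppress=True)
def pose(az,tilt):
    "tool y along azimuth az (deg); tool z down, then leaned forward by tilt deg"
    return R.from_euler('z',az+90,degrees=True)*R.from_euler('x',180,degrees=True)*R.from_euler('x',tilt,degrees=True)
def go(pos,Rt):
    o=ctrl.observe(); R0=rot(o['tcp_rot']); p=np.array(o['tool_pos'])
    print('t',round(o['time_s'],2),'pos',p,'rpy',o['tcp_rot'],'F',o['contact_force'],'gap',o['finger_gap'],'j',o['joints'].round(0))
    print('SHIFT',R0.inv().apply(np.array(pos)-p),'TURN',(R0.inv()*Rt).as_rotvec())
E
python3 - <<'E'
from h import *
go([.581,.18,.25],pose(17.2,0))
print(pose(-13.7,25).as_matrix())
E
```

```text
t 0.1 pos [0.2694 0.5909 0.2305] rpy [-179.9001    0.0012  155.491 ] F [ 1.0035 -0.286  -0.4174] gap 0.08560502600544352 j [-69.  36.   2.  87.  -2.  57.  -1.]
SHIFT [-0.454  -0.2447 -0.0191] TURN [-0.0016  0.0008  0.8428]
[[ 0.2368  0.8805 -0.4106]
 [ 0.9715 -0.2146  0.1001]
 [ 0.     -0.4226 -0.9063]]
```

Emit:
{"method": "send_rows", "body": {"targets": [[1,[-0.05,-0.027,-0.02],[0,0,0.1]],[1,[-0.1,-0.054,-0.02],[0,0,0.2]],[1,[-0.15,-0.081,-0.02],[0,0,0.3]],[1,[-0.2,-0.108,-0.02],[0,0,0.4]],[1,[-0.25,-0.135,-0.02],[0,0,0.5]]]}}

```text
time_s: 0.72
tool_pos: [0.4419, 0.3632, 0.2511]
tcp_rot: [-180.0, -0.0, 126.7]
contact_force: [1.1, 0.8, -0.0]
finger_gap: 0.0854
finger_force: 0.0
```

```bash
python3 - <<'E'
from h import *
go([.581,.18,.25],pose(17.2,0))
E
```

```text
t 0.72 pos [0.4419 0.3632 0.2511] rpy [-179.9792   -0.0018  126.6582] F [ 1.0709  0.8444 -0.0114] gap 0.08544881996436404 j [-49.  29.  11.  99.  -6.  53.   1.]
SHIFT [-0.2301  0.0022  0.0011] TURN [-0.0004  0.      0.3396]
```

Emit:
{"method": "send_rows", "body": {"targets": [[1,[-0.056,0,0],[0,0,0.1]],[1,[-0.11,0.001,0],[0,0,0.2]],[1,[-0.17,0.002,0],[0,0,0.3]],[1,[-0.23,0.002,0.001],[0,0,0.34]],[1,[-0.23,0.002,0.001],[0,0,0.34]]]}}

```text
time_s: 1.35
tool_pos: [0.5834, 0.175, 0.25]
tcp_rot: [180.0, 0.3, 106.8]
contact_force: [-0.6, 0.7, 0.8]
finger_gap: 0.0855
finger_force: 0.0
```

```bash
python3 - <<'E'
from h import *
go([.581,.18,.25],pose(17.2,0))
W=eyes.camera_params("wrist"); cv2.imwrite("pics/w1.png",eyes.grab_frame("wrist"))
print(W['xyz'],W['attitude'])
for X in [(.581,.18,.154),(.581,.18,.11),(.6045,.1043,.109)]: print(proj(W,X))
E
```

```text
t 1.35 pos [0.5834 0.175  0.25  ] rpy [179.9858   0.2617 106.7859] F [-0.5641  0.7273  0.8066] gap 0.08545929203594753 j [-30.  32.  17.  93. -10.  56.   7.]
SHIFT [ 0.0055 -0.0009 -0.    ] TURN [ 0.0002  0.0046 -0.0072]
[0.5635 0.2407 0.3914] [164.0656  -0.0191  16.8215]
[279.0396 204.3924]
[279.1917 192.4479]
[279.839  268.0565]
```

View pics/w1.png

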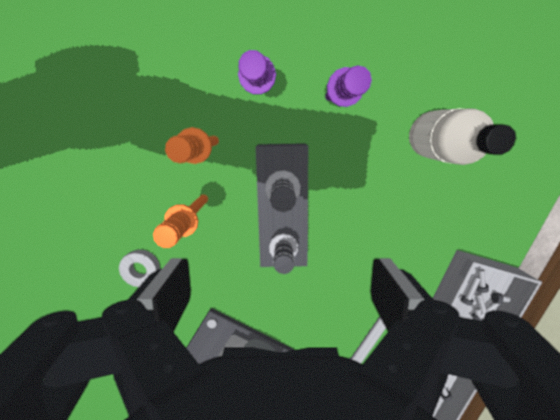

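Wrist picture: the long rod's handle top is at about (284,200), about 4 px right of where I predicted it. The short rod is at (284,266), and orange and purple stand clear. I'll measure again now that the arm has settled.

```bash
python3 - <<'E'
from h import *
go([.581,.18,.25],pose(17.2,0))
W=eyes.camera_params("wrist"); im=eyes.grab_frame("wrist"); cv2.imwrite("pics/w2.png",im)
for X in [(.581,.18,.154),(.5927,.1425,.042)]: print(proj(W,X))
print(cv2.cvtColor(im,6)[170:215:4,250:315:3])
S=cv2.imread("pics/side0.png");print(cv2.cvtColor(S,6)[150:175:2,212:233])
T=cv2.imread("pics/top0.png");print(cv2.cvtColor(T,6)[215:233:2,188:212])
E
```

```text
t 1.4 pos [0.5815 0.1789 0.2498] rpy [-179.9497    0.077   107.056 ] F [-0.4898  0.965   0.0822] gap 0.08551658641946433 j [-30.  32.  16.  93. -10.  56.   7.]
SHIFT [ 0.0012 -0.0002 -0.0002] TURN [-0.0009  0.0013 -0.0025]
[280.0026 209.9304]
[280.268  216.1094]
[[103  97  87  64  67  67  62  64  67  63  60  66  63  63  64  63  65  67
   68  64  88  92]
 [144 112  88  65  68  62  67  64  63  66  68  66  68  62  61  68  65  65
   66  65  93  92]
 [143 142 128  63  66  64  59  68  96 126 128 131 133 129 112  69  66  68
   63  67  88  91]
 [144 144 133  86  69  63  74 122 129 128 127 112 125 125 125 124  81  66
   68  66  91  90]
 [144 144 139 111 109 109 116 125 128  75  67  70  70  73 122 129 123  67
   67  69  87  94]
 [142 143 142 108 112 111 133 130  77  66  75  75  78  65  76 122 129  88
   63  68 102 106]
 [142 142 143 111 108 112 129 122  78  63  66  68  68  65  77 111 128  82
   63  70 140 142]
 [140 144 139 110 113 107 124 110  65  68  68  69  64  69  66  94 127  86
   69  72 139 142]
 [143 141 140 113 105 110 112  96  64  66  65  66  65  63  64  65 108 101
  104 105 137 142]

[... 1647 characters left out ...]
85  86  81  82  76  79  79  79  80  80  85  93  91 133 176 156 100
   53  65  80  80  81  82]
 [107  92  83  82  73  79  79  82  82  80  83  83  84  65  63 113 177 164
   89  61  82  82  83  81]
 [105 105  82  82  77  80  81  82  83  83  86  86  82  86  49  89 150 171
  137  58  79  81  82  83]
 [106 106  93  80  79  67  92  82  85  87  80  73  90  70  58 124 179 164
   97  62  84  84  83  82]
 [107 106 106  91  81  84 107 164 156 139 146  79  96 118 171 179 169 104
   61  79  82  82  82  81]
 [106 106 106 105  82  82  83  87 111 140 157 178 179 166 137  98  81  77
   81  82  82  82  83  82]
 [105 106 106 106  94  82  84  82  83  83  82  82  81  82  82  83  83  82
   82  82  81  82  83  83]]
```

Emit:
{"method": "send_rows", "body": {"targets": [[1,[0.001,0.001,0.04],[0,0,0]],[1,[0.001,0.001,0.08],[0,0,0]],[1,[0.001,0.001,0.11],[0,0,0]],[1,[0.001,0.001,0.13],[0,0,0]],[1,[0.001,0.001,0.13],[0,0,0]]]}}

```text
time_s: 2.08
tool_pos: [0.5789, 0.1851, 0.1187]
tcp_rot: [-179.8, -0.1, 107.5]
contact_force: [-0.4, -0.2, -0.2]
finger_gap: 0.0855
finger_force: 0.0
```

```bash
python3 - <<'E'
from h import *
go([.582,.1805,.1145],pose(17.2,0))
W=eyes.camera_params("wrist"); im=eyes.grab_frame("wrist"); cv2.imwrite("pics/w3.png",im)
go([.582,.1805,.1145],pose(17.2,0))
E
```

```text
t 2.08 pos [0.5789 0.1851 0.1187] rpy [-179.7587   -0.0683  107.5267] F [-0.4275 -0.1776 -0.1571] gap 0.08551756153062617 j [-28.  41.  13. 100. -14.  41.   9.]
SHIFT [-0.0053  0.0016  0.0042] TURN [-0.0042 -0.0012  0.0057]
t 2.12 pos [0.5802 0.1849 0.1199] rpy [-179.9141   -0.052   107.5011] F [ 1.4656 -0.0475  1.487 ] gap 0.08544939213092795 j [-28.  41.  13. 100. -14.  41.   9.]
SHIFT [-0.0048  0.0004  0.0054] TURN [-0.0015 -0.0009  0.0053]
```

View pics/w3.png

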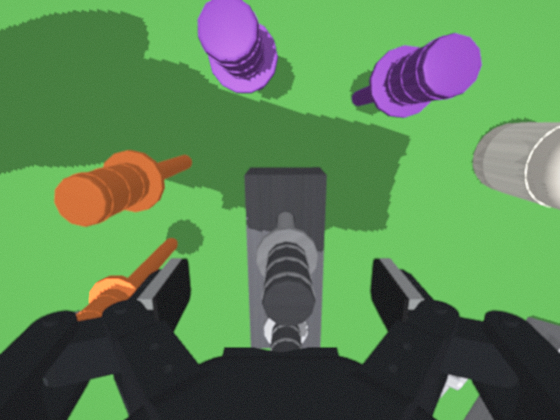

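Wrist picture: the long rod's handle top is at about (289,300), between the pads but about 6–8 px right of their midline (281). I'll cast rays at the known heights for the correction.

```bash
python3 - <<'E'
from h import *
W=eyes.camera_params("wrist")
for uv,z in [((289,299),.154),((287,256),.110)]: print(plane(W,uv,z))
go([.582,.1805,.1145],pose(17.2,0))
E
```

```text
[0.5834 0.1866 0.154 ]
[0.5838 0.1856 0.11  ]
t 2.12 pos [0.5802 0.1849 0.1199] rpy [-179.9141   -0.052   107.5011] F [ 1.4656 -0.0475  1.487 ] gap 0.08544939213092795 j [-28.  41.  13. 100. -14.  41.   9.]
SHIFT [-0.0048  0.0004  0.0054] TURN [-0.0015 -0.0009  0.0053]
```

Emit:
{"method": "send_rows", "body": {"targets": [[1,[-0.001,0.0024,0.004],[0,0,0]],[1,[-0.0015,0.0024,0.005],[0,0,0]],[0.4,[-0.0015,0.0024,0.005],[0,0,0]],[0.25,[-0.0015,0.0024,0.005],[0,0,0]],[0.15,[-0.0015,0.0024,0.005],[0,0,0]]]}}

```text
time_s: 2.75
tool_pos: [0.584, 0.1826, 0.1154]
tcp_rot: [180.0, -0.0, 107.4]
contact_force: [-0.4, -0.2, -0.3]
finger_gap: 0.0319
finger_force: 0.0
```

Emit:
{"method": "send_rows", "body": {"targets": [[0.1,[0,0,0],[0,0,0]],[0,[0,0,0],[0,0,0]],[0,[0,0,0],[0,0,0]],[0,[0,0,0],[0,0,0]],[0,[0,0,0],[0,0,0]]]}}

```text
time_s: 3.38
tool_pos: [0.584, 0.1825, 0.1155]
tcp_rot: [180.0, -0.0, 107.4]
contact_force: [-0.1, -0.7, 6.1]
finger_gap: 0.0206
finger_force: 58.5
```

```bash
python3 - <<'E'
from h import *
go([.582,.1805,.1145],pose(17.2,0)); print(ctrl.observe()['ft_torque'])
W=eyes.camera_params("wrist"); im=eyes.grab_frame("wrist"); cv2.imwrite("pics/w4.png",im)
go([.582,.1805,.1145],pose(17.2,0)); print(ctrl.observe()['ft_torque'])
E
```

```text
t 3.38 pos [0.584  0.1825 0.1155] rpy [179.997   -0.0041 107.3597] F [-0.0514 -0.6966  6.084 ] gap 0.020604272112099656 j [-28.  42.  13.  99. -14.  40.  10.]
SHIFT [-0.0013 -0.0025  0.001 ] TURN [ 0.0001 -0.0001  0.0028]
[-0.0728  0.4005  0.0346]
t 3.42 pos [0.584  0.1826 0.1155] rpy [179.9973  -0.0043 107.3591] F [-1.8098  0.5951  4.9804] gap 0.020868699028435113 j [-28.  42.  13.  99. -14.  40.  10.]
SHIFT [-0.0014 -0.0025  0.001 ] TURN [ 0.     -0.0001  0.0028]
[-0.1437  0.4177 -0.0258]
```

View pics/w4.png

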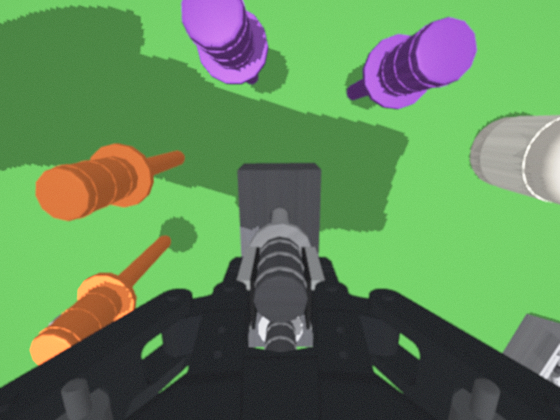

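Wrist picture: the handle is gripped between the pads, with handle top at (281,297), and it is centred. Gap is about 21 mm and grip force about 58 N. Now the lift.

Emit:
{"method": "send_rows", "body": {"targets": [[0,[0,0,-0.015],[0,0,0]],[0,[0,0,-0.03],[0,0,0]],[0,[0,0,-0.06],[0,0,0]],[0,[0,0,-0.1],[0,0,0]],[0,[0,0,-0.15],[0,0,0]]]}}

```text
time_s: 4.05
tool_pos: [0.5834, 0.1824, 0.2667]
tcp_rot: [-179.9, 0.0, 107.4]
contact_force: [0.8, 0.0, -1.0]
finger_gap: 0.0206
finger_force: 58.8
```

```bash
python3 - <<'E'
from h import *
zb=-pose(-13.7,-25).as_matrix()[:,2]; B=np.array([.590,-.102,.139])
print(zb, pose(-13.7,-25).as_matrix())
# rod lower end 25 mm above mouth; TCP 106 mm up the rod
go(B+zb*(.06+.106),pose(-13.7,-25))
E
```

```text
[-0.4106  0.1001  0.9063] [[ 0.2368  0.8805  0.4106]
 [ 0.9715 -0.2146 -0.1001]
 [-0.      0.4226 -0.9063]]
t 4.05 pos [0.5834 0.1824 0.2667] rpy [-179.9284    0.0069  107.356 ] F [ 0.8155  0.0316 -1.0197] gap 0.02058323385649953 j [-30.  32.  17.  91. -10.  59.   7.]
SHIFT [-0.2372 -0.1386 -0.0226] TURN [-0.4267 -0.1178  0.5334]
```

Emit:
{"method": "send_rows", "body": {"targets": [[0,[-0.03,-0.015,-0.02],[-0.05,-0.01,0.06]],[0,[-0.07,-0.04,-0.04],[-0.11,-0.03,0.14]],[0,[-0.11,-0.065,-0.04],[-0.18,-0.05,0.22]],[0,[-0.15,-0.085,-0.04],[-0.25,-0.07,0.31]],[0,[-0.19,-0.11,-0.03],[-0.32,-0.09,0.4]]]}}

```text
time_s: 4.68
tool_pos: [0.536, -0.0332, 0.2971]
tcp_rot: [160.8, 1.3, 83.8]
contact_force: [0.5, -0.0, -1.8]
finger_gap: 0.0207
finger_force: 59.2
```

```bash
python3 - <<'E'
from h import *
zb=-pose(-13.7,-25).as_matrix()[:,2]; B=np.array([.590,-.102,.139])
go(B+zb*(.06+.106),pose(-13.7,-25))
E
```

```text
t 4.67 pos [ 0.536  -0.0332  0.2971] rpy [160.804    1.2642  83.8246] F [ 0.4802 -0.0371 -1.8495] gap 0.020688896222051806 j [-23.  15.  27. 118.  -8.  30.   2.]
SHIFT [-0.0533 -0.0109  0.0055] TURN [-0.0997 -0.029   0.13  ]
```

Emit:
{"method": "send_rows", "body": {"targets": [[0,[-0.025,-0.005,0.002],[-0.05,-0.014,0.065]],[0,[-0.05,-0.011,0.005],[-0.1,-0.029,0.13]],[0,[-0.053,-0.011,0.005],[-0.1,-0.029,0.13]],[0,[-0.053,-0.011,0.005],[-0.1,-0.029,0.13]],[0,[-0.053,-0.011,0.005],[-0.1,-0.029,0.13]]]}}

```text
time_s: 5.3
tool_pos: [0.5224, -0.0827, 0.2888]
tcp_rot: [155.3, 0.1, 76.6]
contact_force: [0.6, 0.9, -1.7]
finger_gap: 0.0209
finger_force: 59.2
```

```bash
python3 - <<'E'
from h import *
zb=-pose(-13.7,-25).as_matrix()[:,2]; B=np.array([.590,-.102,.139])
go(B+zb*(.06+.106),pose(-13.7,-25))
W=eyes.camera_params("wrist"); im=eyes.grab_frame("wrist"); cv2.imwrite("pics/w5.png",im)
s=eyes.grab_frame("side");t=eyes.grab_frame("top"); cv2.imwrite("pics/s5.png",s);cv2.imwrite("pics/t5.png",t)
f=lambda im,x,y,w,h,k:cv2.resize(im[y:y+h,x:x+w],None,fx=k,fy=k,interpolation=cv2.INTER_CUBIC)
o=ctrl.observe();Rt=rot(o['tcp_rot']).as_matrix();tip=o['tool_pos']+Rt[:,2]*.106
for n in ["wrist","side","top"]:
  p=eyes.camera_params(n); print(n,'tip',proj(p,tip),'bore',proj(p,B))
a=np.hstack([f(s,240,170,100,100,4),f(t,275,170,100,100,4)])
a=np.vstack([a]);cv2.imwrite("pics/c5.png",a)
E
```

```text
t 5.3 pos [ 0.5224 -0.0827  0.2888] rpy [155.2528   0.1019  76.5894] F [ 0.5709  0.8677 -1.6891] gap 0.020896186429476903 j [-20.  13.  29. 125. -10.  19.   2.]
SHIFT [-0.0028  0.0003 -0.0006] TURN [-0.0044 -0.0005  0.0053]
wrist tip [280.3234 208.3346] bore [282.0089 195.3942]
side tip [286.3775 217.8752] bore [297.3234 229.1229]
top tip [312.4395 225.5208] bore [314.1878 216.7806]
```

View pics/w5.png

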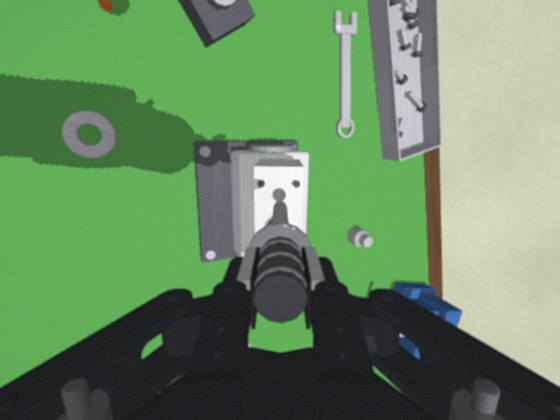

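View pics/c5.png

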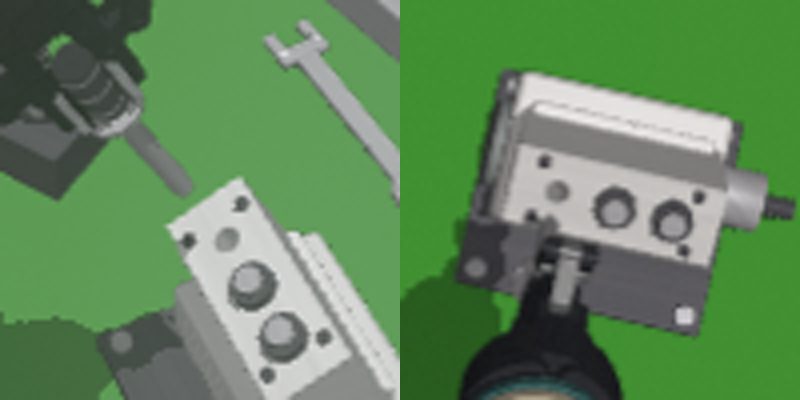

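Wrist picture: the rod's tip is at about (279,204) and the bore just beyond at (279.5,195). Side crop: tip at about (285.5,217.5), bore at (296.8,229.8), with the caps beyond. I'll refine these points and triangulate the offset from tip to bore.

```bash
python3 - <<'E'
from h import *
w=cv2.imread("pics/w5.png");s=cv2.imread("pics/s5.png")
print(cv2.cvtColor(w,6)[188:226,270:291])
sat=s.max(2).astype(int)-s.min(2)
print(sat[203:222,272:292]); print(cv2.cvtColor(s,6)[224:236,291:303])
E
```

```text
[[244 243 243 240 233 224 206 189 180 181 193 208 229 240 246 247 247 247
  247 247 248]
 [245 243 240 233 207 174 153 141 136 136 145 155 184 219 239 246 247 248
  248 248 248]
 [244 243 234 209 167 134 123 120 123 124 123 126 143 176 220 239 247 248
  247 248 248]
 [244 240 224 179 139 121 124 121 124 128 124 121 123 143 178 228 245 248
  249 248 248]
 [243 236 205 158 123 119 120 125 127 126 124 122 122 124 150 207 240 248
  248 248 249]
 [242 230 192 149 120 121 122 124 127 127 123 122 120 120 138 188 233 248
  248 247 249]
 [242 227 186 143 126 122 123 128 124 125 125 124 117 118 127 175 229 247
  248 248 248]
 [241 227 187 146 129 122 122 125 125 125 124 122 124 121 128 172 229 246
  248 248 248]
 [242 229 195 154 131 125 124 126 125 126 125 125 119 118 133 180 232 246
  248 248 248]
 [243 235 214 171 138 125 126 123 124 125 125 123 120 122 150 199 236 247
  248 247 247]
 [242 238 226 196 158 134 123 123 122 125 123 121 126 140 175 226 244 248
  247 248 248]
 [243 241 235 224 192 157 135 127 124 119 121 125 142 166 209 238 245 249
  247 248 249]
 [244 242 241 236 223 194 159 13
[... 3393 characters left out ...]
9 68 68 69 68 60 30  3]
 [69 69 69 69 69 69 69 69 68 68 68 68 68 68 68 65 47 18  4  3]]
[[207 209 208 208 208 210 211 211 212 210 208 208]
 [205 207 209 208 208 209 210 211 211 211 209 208]
 [206 206 208 210 206 199 197 203 211 212 211 210]
 [207 205 208 202 164 130 128 145 191 211 212 210]
 [207 206 202 171 140 130 127 126 153 211 212 211]
 [206 207 199 149 146 140 130 129 150 211 211 212]
 [206 204 182 148 149 147 141 134 162 210 211 212]
 [205 206 194 145 150 150 143 144 192 208 210 212]
 [206 206 201 171 155 156 160 183 208 208 210 211]
 [207 206 206 205 199 206 208 210 210 209 209 211]
 [208 206 206 207 206 206 208 210 210 209 210 210]
 [207 207 205 206 206 207 206 208 209 205 175 149]]
```

```bash
python3 - <<'E'
from h import *
s=cv2.imread("pics/s5.png");g=cv2.cvtColor(s,6).astype(float)[225:235,291:303]
wt=np.clip(208-g,0,58); wt[-1,8:]=0; yy,xx=np.mgrid[225:235,291:303]
bs=(float((wt*xx).sum()/wt.sum()),float((wt*yy).sum()/wt.sum())); print(bs)
W=eyes.camera_params("wrist");S=eyes.camera_params("side");T=eyes.camera_params("top")
tip,e1=tri([ray(W,(279.6,205)),ray(S,(286.1,216.5))]); bore,e2=tri([ray(W,(278.7,194.6)),ray(S,bs)])
print(tip,e1,bore,e2)
o=ctrl.observe();Rt=rot(o['tcp_rot']).as_matrix()
print('TCP',o['tool_pos'],o['tcp_rot']);print('in tool: tip',Rt.T@(tip-o['tool_pos']),'bore',Rt.T@(bore-o['tool_pos']),'d',Rt.T@(bore-tip))
# rod axis in side picture: measured axis direction vs tool z
X=o['tool_pos']+Rt[:,2]*.106
a=proj(S,X)-proj(S,X-Rt[:,2]*.05); print('pred slope dcol/drow side',a[0]/a[1])
for ang in (-2,2):
  v=(Rt@R.from_euler('y',ang,degrees=True).as_matrix())[:,2]; a=proj(S,X)-proj(S,X-v*.05); print(ang,a[0]/a[1])
# top-view face edges -> pump yaw
E
```

```text
(296.1770833333333, 229.4609375)
[ 0.5658 -0.0905  0.1923] [np.float64(0.829725118347317), np.float64(0.8297251183471289)] [ 0.5876 -0.1005  0.1378] [np.float64(0.44093189865326876), np.float64(0.44093189865311483)]
TCP [ 0.5219 -0.0829  0.2884] [155.292    0.1191  76.5519]
in tool: tip [0.003  0.0002 0.1058] bore [-0.0015 -0.0012  0.1652] d [-0.0045 -0.0014  0.0593]
pred slope dcol/drow side 0.8982262315005114
-2 0.881993260014516
2 0.9165909851537779
```

```bash
python3 - <<'E'
from h import *
s=cv2.imread("pics/s5.png").astype(float); sat=s.max(2)-s.min(2)
S=eyes.camera_params("side")
c=[]
for r in range(206,214):
    row=sat[r,268:292]; k=int(np.argmin(np.convolve(row,np.ones(5)/5,'same')))
    l=k
    while row[l]<37:l-=1
    h=k
    while row[h]<37:h+=1
    L=l+(row[l]-37)/(row[l]-row[l+1]); H=h-(row[h]-37)/(row[h]-row[h-1]); c.append((268+(L+H)/2,r)); 
c=np.array(c);print(c.T); m=np.polyfit(c[:,1],c[:,0],1);print(m,np.std(c[:,0]-np.polyval(m,c[:,1])))
# top view: barrel face top/bottom edges: yaw from caps & bolt holes, original picture
t=cv2.imread("pics/top0.png");T=eyes.camera_params("top");sd=cv2.imread("pics/side0.png")
# plate front edge screws, z=.012 in both; caps pair
cr=lambda x,y:((x-396)/3.6+285,y/3.6+180)
A,B=plane(T,cr(428,205),.014),plane(T,cr(616,248),.014); d=A-B; print('front screws',A,B,np.degrees(np.arctan2(-d[0],d[1])))
cs=lambda x,y:((x-400)/4+260,y/4+205)
A,B=plane(S,cs(441,200),.014),plane(S,cs(547,393),.014); d=A-B; print('screws side',A,B,np.degrees(np.arctan2(-d[0],d[1])))
E
```

```text
[[276.1795 277.     277.8219 278.7914 279.7941 280.8194 281.673  282.4759]
 [206.     207.     208.     209.     210.     211.     212.     213.    ]]
[ 0.9218 86.1929] 0.076313997805062
front screws [ 0.5479 -0.0551  0.014 ] [ 0.5126 -0.1954  0.014 ] -14.121561257657909
screws side [ 0.5499 -0.0534  0.014 ] [ 0.5159 -0.1926  0.014 ] -13.697219451122395
```

```bash
python3 - <<'E'
from h import *
W=eyes.camera_params("wrist");o=ctrl.observe();Rt=rot(o['tcp_rot']).as_matrix()
w=cv2.imread("pics/w5.png");g=cv2.cvtColor(w,6)
print(g[268:328:3,250:312:3])
def tz(uv,z):
    p,d=ray(W,uv);p=Rt.T@(p-o['tool_pos']);d=Rt.T@d;return p+d*(z-p[2])/d[2]
print('cam in tool',Rt.T@(np.array(W['xyz'])-o['tool_pos']))
for uv,z in [((280.5,297.5),-.038),((279.6,205),.106)]: print(tz(uv,z))
E
```

```text
[[113  37  34  54  53  51  68  83  99 100 102 105 100  88  61  51  49  68
   58  31 109]
 [101  24  23  48  56  92 109 106  80  57  53  69  85  97 102  92  55  50
   36  29 101]
 [ 97  23  32  65  99  78  58  52  50  52  56  53  50  52  52  93 106  64
   33  29  86]
 [ 77  29  46 104  79  53  56  63  67  72  71  66  69  59  60  52  83 104
   45  23  60]
 [ 67  31  81  76  52  65  70  74  69  71  71  71  70  69  71  63  48  63
   86  32  57]
 [ 77  43  71  50  59  73  70  71  66  70  67  67  66  70  72  71  64  53
   89  43  64]
 [ 85  39  56  58  69  69  70  69  68  65  66  68  69  67  68  64  70  63
   61  50  67]
 [ 70  39  56  68  68  68  69  66  63  70  67  70  67  72  69  69  67  67
   55  33  53]
 [ 32  40  66  68  67  69  69  72  70  67  68  68  68  70  72  66  71  68
   64  37  37]
 [ 35  44  71  68  72  72  71  65  68  68  68  70  68  71  69  71  71  70
   71  43  35]
 [ 32  48  70  65  70  68  66  68  66  68  71  71  68  66  71  70  73  66
   68  56  37]
 [ 38  48  65  65  69  68  70  69  67  68  69  70  67  69  65  67  68  67
   68  45  34]
 [ 28  41  64  69  66  66  66  64  69  66  68  65  63  67  68  64  69  61
   65  36  35]
 [ 31  32  58  65  65  66  66  69  68  71  63  67  68  68  69  65  66  66
   61  33  37]
 [ 28  36  39  68  69  68  67  69  67  67  66  67  68  67  67  69  67  68
   55  33  34]
 [ 31  30  70  99  67  68  70  66  67  65  67  69  69  63  68  67  66 117
   86  32  36]
 [ 34  34  94 146 115  68  68  63  67  67  63  67  61  66  65  65 112 145
  109  34  33]
 [ 36  34 105 144 146 130  78  63  68  64  65  69  66  65  84 119 143 144
  120  35  36]
 [ 47  35 120 146 147 142 143 135 126 106  90  95 126 137 142 144 143 145
  125  36  50]
 [ 78  39 135 145 145 144 146 146 144 143 143 144 144 143 144 144 144 146
  140  39  68]]
cam in tool [ 0.068  -0.0001 -0.1417]
[ 0.0039  0.     -0.038 ]
[ 0.0029 -0.0006  0.106 ]
```

```bash
cat >> h.py <<'E'
Rb=pose(-13.8,-25); zb=-Rb.as_matrix()[:,2]; BORE=np.array([.5876,-.1005,.1378]); OFF=np.array([.003,.0002,.1058])
def tipto(h,bore=BORE): go(bore+zb*h-Rb.apply(OFF),Rb)
E
python3 -c "
from h import *
tipto(.008)"
```

```text
t 5.45 pos [ 0.5219 -0.0829  0.2884] rpy [155.292    0.1191  76.5519] F [ 0.8148 -0.0779 -1.0601] gap 0.020811241330134508 j [-20.  13.  29. 125. -10.  19.   2.]
SHIFT [-0.0044 -0.002   0.0514] TURN [-0.0051 -0.0007  0.0064]
```

Emit:
{"method": "send_rows", "body": {"targets": [[0,[-0.002,-0.001,0.015],[-0.005,0,0.006]],[0,[-0.0044,-0.002,0.03],[-0.005,0,0.006]],[0,[-0.0044,-0.002,0.042],[-0.005,0,0.006]],[0,[-0.0044,-0.002,0.049],[-0.005,0,0.006]],[0,[-0.0044,-0.002,0.049],[-0.005,0,0.006]]]}}

```text
time_s: 6.08
tool_pos: [0.5386, -0.0919, 0.2423]
tcp_rot: [155.1, 0.0, 76.2]
contact_force: [-0.1, 0.9, -1.9]
finger_gap: 0.0207
finger_force: 59.2
```

```bash
python3 - <<'E'
from h import *
for n in ["side","wrist"]: eyes.grab_frame(n)
tipto(.0)
s=eyes.grab_frame("side");w=eyes.grab_frame("wrist");cv2.imwrite("pics/w6.png",w);cv2.imwrite("pics/s6.png",s)
f=lambda im,x,y,w,h,k:cv2.resize(im[y:y+h,x:x+w],None,fx=k,fy=k,interpolation=cv2.INTER_CUBIC)
cv2.imwrite("pics/c6.png",np.hstack([f(s,265,200,50,50,8),f(w,255,170,50,50,8)]))
E
```

```text
t 6.17 pos [ 0.5387 -0.0919  0.2429] rpy [155.0201  -0.0106  76.2241] F [ 0.3791 -0.1534 -1.42  ] gap 0.020591123505887515 j [-20.  20.  32. 126. -37.  14.  29.]
SHIFT [0.0003 0.0003 0.0104] TURN [-0.0004 -0.0003  0.0003]
```

View pics/c6.png

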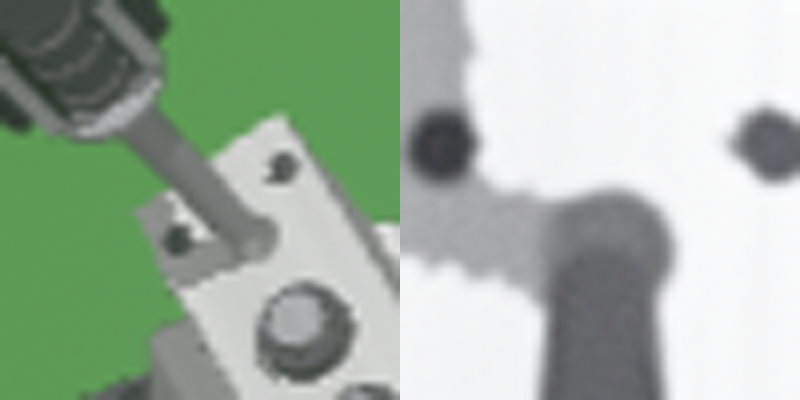

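Crop: in the side view the tip overlaps the bore's edge at about (297,229). In the wrist view the tip is at about (281,204) and the bore at about (281,201), which fits once height is allowed for. Residual is under 1 mm. Entering gently.

Emit:
{"method": "send_rows", "body": {"targets": [[0,[0.0006,0.0003,0.004],[0,0,0]],[0,[0.0006,0.0003,0.008],[0,0,0]],[0,[0.0006,0.0003,0.011],[0,0,0]],[0,[0.0006,0.0003,0.014],[0,0,0]],[0,[0.0006,0.0003,0.016],[0,0,0]]]}}

```text
time_s: 6.9
tool_pos: [0.5456, -0.0933, 0.2288]
tcp_rot: [155.0, -0.1, 76.2]
contact_force: [0.3, -0.6, -1.7]
finger_gap: 0.0205
finger_force: 59.2
```

```bash
python3 - <<'E'
from h import *
tipto(-.01)
o=ctrl.observe();print('Ftool',rot(o['tcp_rot']).inv().apply(o['contact_force']),o['joints'])
E
```

```text
t 6.9 pos [ 0.5456 -0.0933  0.2288] rpy [154.9822  -0.0548  76.1759] F [ 0.3054 -0.6187 -1.7011] gap 0.020509782983120357 j [-21.  23.  34. 127. -50.  14.  42.]
SHIFT [ 0.0001 -0.0002  0.0046] TURN [ 0.0003 -0.0007 -0.0008]
Ftool [-0.5294 -0.3165  1.7289] [-20.8859  22.9919  34.2194 126.507  -50.4795  13.5508  41.8338]
```

The rod entered with no contact force. But j6 is on its lower limit and j5 is heading for −63°, so this wrist attitude won't allow the full depth. I'll put the rod back in its hole and regrip it with the tool leaning 25° to the rod, so the tool hangs vertical at the pump. First I back out.

Emit:
{"method": "send_rows", "body": {"targets": [[0,[0,0,-0.01],[0,0,0]],[0,[0,0,-0.025],[0,0,0]],[0,[0,0,-0.045],[0,0,0]],[0,[0,0,-0.065],[0,0,0]],[0,[0,0,-0.085],[0,0,0]]]}}

```text
time_s: 7.52
tool_pos: [0.5101, -0.0849, 0.3062]
tcp_rot: [155.0, -0.1, 76.2]
contact_force: [-0.4, 1.5, -1.6]
finger_gap: 0.0209
finger_force: 59.2
```

```bash
python3 - <<'E'
from h import *
go([.584,.1825,.27],R.from_euler('xyz',[180,0,107.36],degrees=True))
E
```

```text
t 7.53 pos [ 0.5101 -0.0849  0.3062] rpy [155.0226  -0.0514  76.1501] F [-0.4362  1.5001 -1.5958] gap 0.020881726178178243 j [-44.  16.  60. 125. -33.  25.  25.]
SHIFT [ 0.2773 -0.0084  0.0363] TURN [ 0.4253  0.1179 -0.5362]
```

Emit:
{"method": "send_rows", "body": {"targets": [[0,[0.035,-0.001,-0.005],[0.06,0.015,-0.07]],[0,[0.09,-0.003,0],[0.14,0.04,-0.17]],[0,[0.15,-0.005,0.01],[0.23,0.06,-0.29]],[0,[0.2,-0.006,0.02],[0.31,0.085,-0.39]],[0,[0.245,-0.007,0.03],[0.38,0.1,-0.475]]]}}

```text
time_s: 8.15
tool_pos: [0.5761, 0.1534, 0.2754]
tcp_rot: [177.5, 0.9, 104.0]
contact_force: [1.5, -0.1, -2.3]
finger_gap: 0.0206
finger_force: 59.1
```

```bash
python3 - <<'E'
from h import *
go([.584,.1825,.2],R.from_euler('xyz',[180,0,107.36],degrees=True))
E
```

```text
t 8.15 pos [0.5761 0.1534 0.2754] rpy [177.5199   0.8835 103.9932] F [ 1.5274 -0.1397 -2.2719] gap 0.020550959683677587 j [-47.  35.  48.  96. -29.  60.  24.]
SHIFT [0.0275 0.0115 0.0756] TURN [ 0.0428  0.0167 -0.0584]
```

Emit:
{"method": "send_rows", "body": {"targets": [[0,[0.02,0.008,0.03],[0.03,0.012,-0.04]],[0,[0.0275,0.0115,0.05],[0.043,0.017,-0.058]],[0,[0.0275,0.0115,0.076],[0.043,0.017,-0.058]],[0,[0.0275,0.0115,0.076],[0.043,0.017,-0.058]],[0,[0.0275,0.0115,0.076],[0.043,0.017,-0.058]]]}}

```text
time_s: 8.78
tool_pos: [0.584, 0.1797, 0.2009]
tcp_rot: [179.8, 0.0, 107.1]
contact_force: [0.6, -0.9, -1.9]
finger_gap: 0.0209
finger_force: 59.2
```

```bash
python3 - <<'E'
from h import *
eyes.grab_frame("side")
go([.584,.1825,.17],R.from_euler('xyz',[180,0,107.36],degrees=True))
E
```

```text
t 8.82 pos [0.5842 0.1799 0.2012] rpy [179.7991   0.0255 107.0698] F [ 1.1924  1.455  -1.1107] gap 0.020591570948857562 j [-45.  41.  43.  96. -33.  56.  27.]
SHIFT [0.0025 0.0004 0.0312] TURN [ 0.0035  0.0005 -0.0051]
```

Emit:
{"method": "send_rows", "body": {"targets": [[0,[0.0025,0.0004,0.02],[0.0035,0,-0.005]],[0,[0.0025,0.0004,0.04],[0.0035,0,-0.005]],[0,[0.0025,0.0004,0.042],[0.0035,0,-0.005]],[0,[0.0025,0.0004,0.042],[0.0035,0,-0.005]],[0,[0.0025,0.0004,0.042],[0.0035,0,-0.005]]]}}

```text
time_s: 9.45
tool_pos: [0.5837, 0.183, 0.1582]
tcp_rot: [-179.9, 0.0, 107.4]
contact_force: [0.9, 0.9, -1.2]
finger_gap: 0.0207
finger_force: 59.2
```

```bash
python3 - <<'E'
from h import *
go([.584,.1825,.1155],R.from_euler('xyz',[180,0,107.36],degrees=True))
E
```

```text
t 9.45 pos [0.5837 0.183  0.1582] rpy [-179.9341    0.0246  107.4059] F [ 0.8739  0.8786 -1.1703] gap 0.02065468582065552 j [-44.  44.  41.  98. -35.  52.  29.]
SHIFT [-0.0005  0.0002  0.0427] TURN [-0.0012  0.0004  0.0008]
```

Aligned to 0.5 mm. Lowering into the hole.

Emit:
{"method": "send_rows", "body": {"targets": [[0,[-0.0005,0.0002,0.01],[0,0,0]],[0,[-0.0005,0.0002,0.02],[0,0,0]],[0,[-0.0005,0.0002,0.03],[0,0,0]],[0,[-0.0005,0.0002,0.037],[0,0,0]],[0,[-0.0005,0.0002,0.04],[0,0,0]]]}}

```text
time_s: 10.07
tool_pos: [0.5833, 0.1826, 0.1171]
tcp_rot: [-179.8, 0.0, 107.4]
contact_force: [-0.4, 0.5, -1.7]
finger_gap: 0.0206
finger_force: 59.2
```

Emit:
{"method": "send_rows", "body": {"targets": [[0,[0,0,0.001],[0,0,0]],[0,[0,0,0.0015],[0,0,0]],[0.3,[0,0,0.0015],[0,0,0]],[0.5,[0,0,0.0015],[0,0,0]],[0.6,[0,0,0.0015],[0,0,0]]]}}

```text
time_s: 10.7
tool_pos: [0.5837, 0.1828, 0.1165]
tcp_rot: [-179.9, 0.0, 107.4]
contact_force: [-0.2, -0.4, 0.1]
finger_gap: 0.0514
finger_force: 0.0
```

```bash
python3 - <<'E'
from h import *
r=np.array([.956,.292,0]); az=17.0
c=np.cos(np.radians(25));s_=np.sin(np.radians(25))
z=-s_*r-np.array([0,0,c]); x=-c*r+np.array([0,0,s_]); y=np.cross(z,x)
Rg=R.from_matrix(np.c_[x,y,z]); print(Rg.as_euler('xyz',degrees=True))
rod=np.array([.583,.1857,.010]); gp=rod+[0,0,.127]
tcp=gp+Rg.apply([0,0,.0187]); print('tcp grasp',tcp)
go(tcp-z*.09,Rg)
E
```

```text
[-180.      -25.     -163.0153]
tcp grasp [0.5754 0.1834 0.1201]
t 10.7 pos [0.5837 0.1828 0.1165] rpy [-179.9077    0.0023  107.4218] F [-0.1867 -0.3586  0.1308] gap 0.051397397972020344 j [-42.  47.  38. 100. -38.  47.  32.]
SHIFT [ 0.0028  0.0302 -0.0852] TURN [ 0.3393  0.3419 -1.5363]
```

Rod released back in the rack. Now I go up, turn the tool 90° and lean it 25°.

Emit:
{"method": "send_rows", "body": {"targets": [[0.6,[0,0,-0.03],[0,0,0]],[0.6,[0,0,-0.06],[0,0,0]],[0.6,[0,0.01,-0.1],[0.03,0.03,-0.16]],[0.6,[0,0.015,-0.11],[0.07,0.07,-0.32]],[0.6,[0,0.02,-0.11],[0.11,0.11,-0.48]]]}}

```text
time_s: 11.32
tool_pos: [0.6037, 0.1887, 0.228]
tcp_rot: [-175.4, -7.6, 135.0]
contact_force: [-0.6, 0.5, -1.0]
finger_gap: 0.0514
finger_force: 0.0
```

```bash
cat >> h.py <<'E'
Rg=R.from_euler('xyz',[-180,-25,-163],degrees=True); GR=np.array([.5754,.1834,.1201]); zg=Rg.as_matrix()[:,2]
E
python3 -c "
from h import *
go(GR-zg*.09,Rg)"
```

```text
t 11.32 pos [0.6037 0.1887 0.228 ] rpy [-175.4194   -7.603   134.9628] F [-0.5506  0.5289 -0.9641] gap 0.051434144045433915 j [-35.  43.  33.  83. -27.  71.  49.]
SHIFT [-0.005   0.0119  0.025 ] TURN [ 0.2329  0.231  -1.0511]
```

Emit:
{"method": "send_rows", "body": {"targets": [[0.6,[0,0.003,0],[0.04,0.04,-0.17]],[0.6,[-0.001,0.006,0],[0.08,0.08,-0.34]],[0.6,[-0.002,0.008,0],[0.115,0.115,-0.52]],[0.6,[-0.003,0.01,0],[0.155,0.155,-0.69]],[0.6,[-0.005,0.012,0],[0.19,0.19,-0.86]]]}}

```text
time_s: 11.95
tool_pos: [0.615, 0.1934, 0.2244]
tcp_rot: [-177.6, -22.6, -174.9]
contact_force: [-1.7, -0.1, -1.6]
finger_gap: 0.0513
finger_force: 0.0
```

```bash
python3 -c "
from h import *
go(GR-zg*.09,Rg)"
```

```text
t 11.95 pos [0.615  0.1934 0.2244] rpy [-177.6462  -22.5681 -174.9174] F [-1.6613 -0.0778 -1.6398] gap 0.051256527255794444 j [-27.  51.  19.  64. -15.  90.  87.]
SHIFT [-0.0059  0.0024  0.0221] TURN [ 0.0429  0.0384 -0.1911]
```

Emit:
{"method": "send_rows", "body": {"targets": [[0.6,[-0.003,0.001,0],[0.04,0.035,-0.16]],[0.6,[-0.006,0.0024,0.01],[0.043,0.038,-0.191]],[0.6,[-0.006,0.0024,0.02],[0.043,0.038,-0.191]],[0.6,[-0.006,0.0024,0.022],[0.043,0.038,-0.191]],[0.6,[-0.006,0.0024,0.022],[0.043,0.038,-0.191]]]}}

```text
time_s: 12.58
tool_pos: [0.6114, 0.1947, 0.2021]
tcp_rot: [-179.9, -24.9, -163.4]
contact_force: [0.3, 0.3, 0.7]
finger_gap: 0.0511
finger_force: 0.0
```

```bash
python3 - <<'E'
from h import *
W=eyes.camera_params("wrist"); im=eyes.grab_frame("wrist"); cv2.imwrite("pics/w7.png",im)
go(GR,Rg)
for X in [(.583,.1857,.154),(.583,.1857,.110),(.6055,.1085,.109)]: print(proj(W,X))
E
```

```text
t 12.62 pos [0.6117 0.1948 0.2023] rpy [-179.8964  -24.8746 -163.3778] F [ 0.317  -1.6605 -0.0267] gap 0.05127450967577448 j [-27.  53.  17.  63. -12.  91.  96.]
SHIFT [-0.0001 -0.0003  0.0906] TURN [ 0.001   0.0022 -0.006 ]
[280.4791 218.0671]
[280.4899 225.1912]
[183.5186 224.5849]
```

View pics/w7.png

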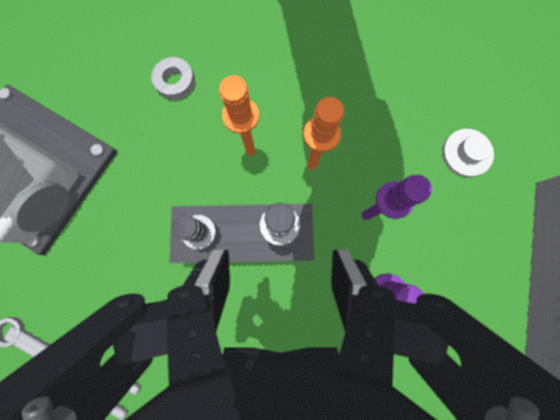

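Wrist picture: the long rod's handle top is at (280,217), right on the prediction (280.5,218), midway between the pads. The short rod at (195,230) and the look-alikes are clear. I've now viewed 11 pictures, one over the allowed ten, so I'll work from numbers only from here.

Emit:
{"method": "send_rows", "body": {"targets": [[0.6,[0,0,0.03],[0,0,0]],[0.6,[0,0,0.06],[0,0,0]],[0.6,[0,0,0.08],[0,0,0]],[0.6,[0,0,0.09],[0,0,0]],[0.6,[0,0,0.09],[0,0,0]]]}}

```text
time_s: 13.25
tool_pos: [0.5754, 0.1839, 0.1203]
tcp_rot: [-179.9, -24.9, -163.3]
contact_force: [-0.5, -0.0, -0.1]
finger_gap: 0.0516
finger_force: 0.0
```

```bash
python3 -c "
from h import *
go(GR,Rg)"
```

```text
t 13.25 pos [0.5754 0.1839 0.1203] rpy [-179.9139  -24.923  -163.3312] F [-0.4909 -0.0049 -0.1361] gap 0.051558821973163055 j [-27.  54.  16.  75. -13.  78.  97.]
SHIFT [ 0.     -0.0005  0.0002] TURN [ 0.0009  0.0013 -0.0052]
```

Emit:
{"method": "send_rows", "body": {"targets": [[0.3,[0,0,0],[0,0,0]],[0.1,[0,0,0],[0,0,0]],[0,[0,0,0],[0,0,0]],[0,[0,0,0],[0,0,0]],[0,[0,0,0],[0,0,0]]]}}

```text
time_s: 13.88
tool_pos: [0.5761, 0.184, 0.1211]
tcp_rot: [-179.9, -24.8, -163.3]
contact_force: [0.8, -0.3, 5.1]
finger_gap: 0.0207
finger_force: 58.5
```

```bash
python3 -c "
from h import *
go(GR+[0,0,.15],Rg);print(ctrl.observe()['finger_force'])"
```

```text
t 13.88 pos [0.5761 0.184  0.1211] rpy [-179.9056  -24.8243 -163.3216] F [ 0.8492 -0.2855  5.0774] gap 0.02067845133385993 j [-27.  54.  16.  75. -13.  78.  97.]
SHIFT [ 0.0633 -0.0006 -0.1349] TURN [ 0.0007  0.0031 -0.0051]
58.5221529006958
```

Emit:
{"method": "send_rows", "body": {"targets": [[0,[0.006,0,-0.0135],[0,0,0]],[0,[0.0127,0,-0.0272],[0,0,0]],[0,[0.0254,0,-0.0544],[0,0,0]],[0,[0.0465,0,-0.0997],[0,0,0]],[0,[0.0634,0,-0.136],[0,0,0]]]}}

```text
time_s: 14.5
tool_pos: [0.5747, 0.1843, 0.273]
tcp_rot: [-180.0, -24.9, -163.3]
contact_force: [1.1, -0.6, -2.1]
finger_gap: 0.0203
finger_force: 58.7
```

```bash
cat >> h.py <<'E'
R1=rot([-179.906,-24.824,-163.32]); TIP=R1.inv().apply(np.array([.583,.1857,.010])-[.5761,.184,.1211]); TIP[1]=0
AX=R1.inv().apply([0,0,1])
# target tool attitude: rod axis (AX in tool) along zb, tool y along +-pump y
yb=np.array([np.sin(np.radians(13.8)),np.cos(np.radians(13.8)),0])
yt=R1.apply([0,1,0]); sg=np.sign(yt@yb)
Rp=R.align_vectors([zb,sg*yb],[AX,[0,1,0]],weights=[np.inf,1])[0]
def tip2(h,bore=None):
    b=BORE if bore is None else np.array(bore); go(b+zb*h-Rp.apply(TIP),Rp)
    o=ctrl.observe(); q=rot(o['tcp_rot']); tip=o['tool_pos']+q.apply(TIP); f=np.array(o['contact_force'])
    Bm=np.c_[np.cross(yb,zb),yb,zb]
    print('tip in barrel mm',1e3*Bm.T@(tip-b),'F barrel',Bm.T@f,'ff',o['finger_force'])
    for n,v in zip('xyz',Bm.T): print(' barrel',n,'in tool',q.inv().apply(v))
E
python3 -c "
from h import *
print(TIP,AX,Rp.as_euler('xyz',degrees=True))
tip2(.06)"
```

```text
[-0.0531  0.      0.0979] [ 0.4198 -0.0015 -0.9076] [-179.9227    0.176   166.1642]
t 14.5 pos [0.5747 0.1843 0.273 ] rpy [-179.9619  -24.8962 -163.2925] F [ 1.0929 -0.6217 -2.111 ] gap 0.02029306101220174 j [-28.  46.  18.  67. -11.  94.  96.]
SHIFT [ 0.1316 -0.2363  0.0427] TURN [-0.1143 -0.4266  0.5252]
tip in barrel mm [-57.2441 276.9669  53.3043] F barrel [ 0.2041 -0.3431 -2.4245] ff 58.672176003456116
 barrel x in tool [-0.5304 -0.4606 -0.7118]
 barrel y in tool [-0.4605  0.8614 -0.2143]
 barrel z in tool [ 0.7118  0.2141 -0.6689]
```

Emit:
{"method": "send_rows", "body": {"targets": [[0,[0.014,-0.025,0.004],[-0.012,-0.045,0.055]],[0,[0.035,-0.062,0.008],[-0.03,-0.11,0.14]],[0,[0.06,-0.107,0.015],[-0.05,-0.19,0.235]],[0,[0.084,-0.15,0.023],[-0.073,-0.27,0.335]],[0,[0.108,-0.194,0.033],[-0.094,-0.35,0.43]]]}}

```text
time_s: 15.12
tool_pos: [0.5228, -0.0352, 0.2872]
tcp_rot: [-179.0, -4.1, 171.4]
contact_force: [0.9, -1.7, -1.1]
finger_gap: 0.0206
finger_force: 58.7
```

```bash
python3 -c "
from h import *
tip2(.06)"
```

```text
t 15.12 pos [ 0.5228 -0.0352  0.2872] rpy [-178.9989   -4.1167  171.3826] F [ 0.8753 -1.7155 -1.141 ] gap 0.020552389846035083 j [-18.  26.  27. 100. -12.  62.  95.]
SHIFT [ 0.0047 -0.0476 -0.0015] TURN [-0.0192 -0.074   0.0917]
tip in barrel mm [-9.2815 50.382  57.3357] F barrel [ 0.6591 -1.4572 -1.5663] ff 58.728060722351074
 barrel x in tool [-0.8699 -0.0904 -0.4848]
 barrel y in tool [-0.0901  0.9956 -0.0239]
 barrel z in tool [ 0.4849  0.0229 -0.8743]
```

Emit:
{"method": "send_rows", "body": {"targets": [[0,[0.0025,-0.024,-0.001],[-0.01,-0.037,0.046]],[0,[0.0047,-0.044,-0.0015],[-0.019,-0.074,0.092]],[0,[0.0047,-0.0476,-0.0015],[-0.019,-0.074,0.092]],[0,[0.0047,-0.0476,-0.0015],[-0.019,-0.074,0.092]],[0,[0.0047,-0.0476,-0.0015],[-0.019,-0.074,0.092]]]}}

```text
time_s: 15.75
tool_pos: [0.5129, -0.0788, 0.2886]
tcp_rot: [-179.8, -0.0, 166.5]
contact_force: [0.2, 0.7, -2.1]
finger_gap: 0.0207
finger_force: 58.8
```

```bash
python3 - <<'E'
from h import *
for k in range(3): eyes.grab_frame("top")
tip2(.06)
S=eyes.camera_params("side");W=eyes.camera_params("wrist")
s=eyes.grab_frame("side");w=eyes.grab_frame("wrist");cv2.imwrite("pics/s8.png",s);cv2.imwrite("pics/w8.png",w)
o=ctrl.observe();q=rot(o['tcp_rot']);tip=o['tool_pos']+q.apply(TIP)
for p in (S,W):
    a,b,c=proj(p,tip),proj(p,BORE),proj(p,tip+q.apply(AX)*.05);print('tip',a,'bore',b,'slope',(c-a))
g=cv2.cvtColor(s,6);sat=s.max(2).astype(int)-s.min(2);x,y=proj(S,tip).astype(int)
print(sat[y-13:y+6,x-14:x+8])
x,y=proj(W,tip).astype(int);print(x,y);g=cv2.cvtColor(w,6);print(g[y-26:y+26:2,x-22:x+23:2])
E
```

```text
t 15.9 pos [ 0.5127 -0.0794  0.2885] rpy [-179.8096   -0.0212  166.4379] F [ 0.0147  0.8339 -1.4819] gap 0.02023357902184143 j [-15.  23.  29. 104. -13.  56.  96.]
SHIFT [ 0.0009 -0.0025 -0.0014] TURN [-0.002  -0.0034  0.0048]
tip in barrel mm [-0.1251  2.5228 58.3408] F barrel [-0.7936  0.8133 -1.265 ] ff 58.7844854593277
 barrel x in tool [-0.9061 -0.0052 -0.4229]
 barrel y in tool [-0.0042  1.     -0.0033]
 barrel z in tool [ 0.4229 -0.0013 -0.9062]
tip [285.7625 218.2499] bore [296.0357 229.5725] slope [ -9.1719 -10.0994]
tip [280.0239 269.9711] bore [278.1478 268.2663] slope [-0.0573  2.5622]
[[ 4  4  4  4  5 10 43 68 68 68 68 68 68 68 69 68 68 68 68 68 68 68]
 [ 5  4  4  4  5  5 11 44 69 68 68 68 68 68 68 69 68 68 68 68 68 68]
 [31  4  4  4  4  5  5 11 44 69 68 69 68 68 68 68 68 68 68 68 67 68]
 [63 30  4  5  4  4  5  4 10 45 69 68 68 68 68 68 68 68 68 68 68 67]
 [69 61 17  4  5  4  4  5  5 13 56 68 69 68 68 68 68 67 68 68 68 68]
 [69 69 59 17  5  6  4  4  4  5 15 56 68 68 68 68 68 68 68 68 67 68]
 [68 68 68 57  5  4  4  4  4  5  5 19 68 68 68 68 68 67 68 68 67 68]
 [68 68 68 6
[... 2647 characters left out ...]
 69  67  74  71  73]
 [ 69  70  65  68  74  73  70  68  74  67  67  71  72  71  76  75  74  71
   70  74  70  69  71]
 [ 68  67  68  70  70  70  67  73  72  70  71  70  69  70  72  70  69  72
   70  75  71  70  71]
 [ 72  68  67  72  74  69  70  70  68  73  71  71  74  73  72  74  70  72
   69  70  70  73  74]
 [ 68  69  68  71  73  68  69  71  71  69  68  68  68  74  77  71  74  72
   70  69  73  72  72]
 [ 68  68  67  68  70  71  70  67  69  71  74  72  71  72  76  72  70  72
   74  73  69  69  73]
 [ 66  68  69  71  72  72  70  72  69  73  73  74  72  75  72  74  72  71
   70  74  68  67  73]
 [ 52  70  70  68  70  72  72  75  68  69  66  77  72  74  74  73  73  66
   71  71  71  71  64]]
```

```bash
python3 - <<'E'
from h import *
o=ctrl.observe();q=rot(o['tcp_rot']);W=eyes.camera_params("wrist");w=cv2.imread("pics/w8.png");g=cv2.cvtColor(w,6)
P=lambda h:proj(W,o['tool_pos']+q.apply(TIP+AX*h))
print('pred handle top',P(.144),'handle bottom',P(.1),'collar',P(.097),'tip',P(0))
# predicted outline rows at centre column: handle top ring and collar ring near/far points
tx=np.cross([0,1,0],AX)
for h,r in [(.144,.011),(.1,.011),(.1,.017),(.095,.017)]:
    print(h,r,[proj(W,o['tool_pos']+q.apply(TIP+AX*h+v*r)).round(1) for v in (tx,-tx,np.array([0,1,0]),np.array([0,-1,0]))])
print('col280',g[228:330:2,280]);
for r in (270,290,300,310): print(r,g[r,224:340:3])
m=cv2.morphologyEx(cv2.inRange(g,58,80),cv2.MORPH_OPEN,np.ones((5,5)));n,l,s,c=cv2.connectedComponentsWithStats(m);k=l[290,280];print(s[k],c[k])
E
```

```text
pred handle top [280.7065 283.0305] handle bottom [280.6226 276.6437] collar [280.6185 276.3286] tip [280.5348 269.9573]
0.144 0.011 [array([280.7, 311.6]), array([280.7, 255.2]), array([308.3, 283. ]), array([253.2, 283. ])]
0.1 0.011 [array([280.6, 297.6]), array([280.6, 256.1]), array([300.9, 276.6]), array([260.3, 276.6])]
0.1 0.017 [array([280.6, 309.2]), array([280.6, 245.1]), array([312. , 276.6]), array([249.3, 276.6])]
0.095 0.017 [array([280.6, 307.7]), array([280.6, 245.5]), array([311.1, 276.1]), array([250.2, 276.1])]
col280 [149 165 169 165 169 170 167 155 141 145 143 146 115  62  66  68  67  70
  70  73  67  74  70  72  70  70  71  68  71  72  76  68  73  69  74  68
  71  70  69 105 147 145 148 145 147 144 146 147 148 143 146]
270 [251 118  38  36  38  78 111 112 112  91  27  66  68  71  71  68  67  68
  66  68  69  72  70  72  65  74  65  48  48 114 114 111 110  38  33  32
  33 127 150]
290 [33 36 35 34 33 28 33 30 73 42 27 69 67 67 73 68 74 70 69 75 76 73 73 73
 70 75 69 40 35 66 57 28 29 30 37 35 41 33 28]
300 [ 25  32  31  30  35  34  28  34  31  38  25  43 144 135  72  71  72  70
  70  75  73  73  72  67  84 141 103  23  34  32  36  29  28  26  32  32
  32  27  30]
310 [ 23  32  26  25  29  30  28  23  27  34  32 101 148 143 145 145 145 148
 146 144 147 147 147 145 147 150 143  28  35  27  31  33  28  31  22  28
  31  27  28]
[ 256  254   50   51 2075] [280.3571 279.0935]
```

```bash
python3 - <<'E'
from h import *
o=ctrl.observe();q=rot(o['tcp_rot']);tip=o['tool_pos']+q.apply(TIP)
S=eyes.camera_params("side");s=cv2.imread("pics/s8.png").astype(float);sat=s.max(2)-s.min(2)
c=[]
for r in range(206,216):
    row=sat[r,262:292]; k=int(np.argmin(np.convolve(row,np.ones(7)/7,'same')[8:26]))+8
    l=h=k
    while row[l]<37:l-=1
    while row[h]<37:h+=1
    c.append((262+(l+(row[l]-37)/(row[l]-row[l+1])+h-(row[h]-37)/(row[h]-row[h-1]))/2,r))
c=np.array(c);m=np.polyfit(c[:,1],c[:,0],1);print(c[:,0],m)
bx,by=np.cross(yb,zb),yb
def res(dx,dy,t):  # slope & intercept of projected axis; t = tilt (rad) toward +bx
    a=tip+bx*dx+by*dy; v=zb+t[0]*bx+t[1]*by
    p0,p1=proj(S,a+v*.012),proj(S,a+v*.04); k=(p1-p0)[0]/(p1-p0)[1]; return k,p0[0]+k*(211-p0[1]),proj(S,a)
for a in [(0,0,(0,0)),(-.0015,0,(0,0)),(0,.0015,(0,0)),(0,0,(.035,0)),(0,0,(0,.035))]: print(a,res(*a))
print('meas at 211',np.polyval(m,211))
E
```

```text
[273.7972 274.7972 275.7797 276.5518 277.5302 278.376  279.1843 279.9907
 280.9966 281.7914] [ 0.8797 92.712 ]
(0, 0, (0, 0)) (np.float64(0.9190178659392236), np.float64(279.09970061110187), array([285.7625, 218.2499]))
(-0.0015, 0, (0, 0)) (np.float64(0.923416704401849), np.float64(278.10796697035084), array([285.176 , 218.6541]))
(0, 0.0015, (0, 0)) (np.float64(0.918281337091974), np.float64(279.2655302527716), array([285.4503, 217.7352]))
(0, 0, (0.035, 0)) (np.float64(0.808109351390338), np.float64(279.9037875162703), array([285.7625, 218.2499]))
(0, 0, (0, 0.035)) (np.float64(0.9006161898286016), np.float64(279.2331106123203), array([285.7625, 218.2499]))
meas at 211 278.3193323137023
```

```bash
python3 - <<'E'
t=open('h.py').read()
t=t.replace("# target tool attitude","tx=np.cross([0,1,0],AX); TIP=TIP-.0019*tx; AX=AX+.011*tx; AX/=np.linalg.norm(AX); BORE=BORE+.0004*np.array([.24,.97,0])\n# target tool attitude")
open('h.py','w').write(t)
E
python3 -c "
from h import *
tip2(.012)"
```

```text
t 16.0 pos [ 0.5125 -0.0798  0.2886] rpy [-179.8042   -0.0105  166.3949] F [ 0.7285 -0.7928 -1.5821] gap 0.020883303199438933 j [-15.  23.  29. 104. -13.  56.  96.]
SHIFT [-0.0201 -0.0016  0.042 ] TURN [-0.002  -0.0142  0.004 ]
tip in barrel mm [-2.0246  1.6292 58.4441] F barrel [ 0.1439 -0.5962 -1.8128] ff 58.78438889980316
 barrel x in tool [-0.9062 -0.0045 -0.4228]
 barrel y in tool [-0.0034  1.     -0.0034]
 barrel z in tool [ 0.4228 -0.0017 -0.9062]
```

Emit:
{"method": "send_rows", "body": {"targets": [[0,[-0.005,-0.0016,0.01],[-0.002,-0.014,0.004]],[0,[-0.01,-0.0016,0.02],[-0.002,-0.014,0.004]],[0,[-0.0155,-0.0016,0.032],[-0.002,-0.014,0.004]],[0,[-0.0201,-0.0016,0.042],[-0.002,-0.014,0.004]],[0,[-0.0201,-0.0016,0.042],[-0.002,-0.014,0.004]]]}}

```text
time_s: 16.62
tool_pos: [0.5313, -0.0867, 0.2457]
tcp_rot: [-179.9, 0.7, 166.1]
contact_force: [-0.7, -0.3, -1.7]
finger_gap: 0.0205
finger_force: 58.8
```

```bash
python3 - <<'E'
from h import *
for k in range(2): eyes.grab_frame("top")
tip2(0)
S=eyes.camera_params("side");s=eyes.grab_frame("side");cv2.imwrite("pics/s9.png",s)
o=ctrl.observe();q=rot(o['tcp_rot']);tip=o['tool_pos']+q.apply(TIP)
print(proj(S,tip),proj(S,BORE)); print(cv2.cvtColor(s,6)[216:238,282:306])
E
```

```text
t 16.73 pos [ 0.5315 -0.0868  0.2467] rpy [-179.9167    0.8069  166.1029] F [-0.5508 -0.513  -0.8118] gap 0.020225179649764113 j [-12.  27.  27. 105. -16.  50.  98.]
SHIFT [-0.0048  0.0007  0.0111] TURN [-0.0001  0.     -0.0011]
tip in barrel mm [ 0.1275 -0.7468 12.0793] F barrel [-0.717  -0.6295 -0.5614] ff 58.79003584384918
 barrel x in tool [-0.9122  0.0009 -0.4098]
 barrel y in tool [ 0.0017  1.     -0.0015]
 barrel z in tool [ 0.4098 -0.002  -0.9122]
[294.2625 227.4202] [295.9544 229.4392]
[[105 108 107 106 102 104 120 129 129 129 128 129 129 136 175 205 206 209
  202 163 131 129 129 130]
 [103 107 108 108 106 103 103 120 129 128 128 137 176 207 207 206 205 208
  208 201 163 130 129 130]
 [103 103 106 108 107 107 104 103 120 129 130 135 157 209 208 208 206 206
  208 208 195 132 130 130]
 [124 104 103 106 108 108 106 104 111 132 137 140 156 210 211 208 198 142
  103 144 201 164 130 129]
 [128 124 104 104 107 109 108 107 104 114 140 140 141 157 209 204 168  96
   95 107 160 198 148 130]
 [128 128 125 105 105 108 109 111 122 119 114 140 141 142 144 159 194  94
   94 112 180 204 179
[... 922 characters left out ...]
96 120 133  83  79 111 140 139 139 139 133 119 125 128 128 142 190
  207 209 210 210 209 208]
 [ 91  95 118 143 142 142 141 140 140 139 139 136 122 123 138 150 182 206
  207 208 209 210 211 209]
 [ 91  91 104 143 142 142 141 140 140 139 139 154 202 197 204 205 207 208
  207 207 208 210 211 210]
 [ 90  91  94 114 143 142 142 141 140 154 204 203 204 204 204 206 208 208
  207 207 208 209 210 211]
 [ 91  91  91 111 160 142 142 156 206 205 205 203 204 204 204 205 206 207
  203 173 147 132 158 187]
 [ 91  91  91  92 104 142 143 157 209 206 205 205 204 204 205 204 206 195
  127 134 130 112  99 104]
 [ 91  91  91  91  96 121 157 210 210 207 206 206 205 204 204 200 166 129
  172 173 174 168 142 100]]
```

Emit:
{"method": "send_rows", "body": {"targets": [[0,[-0.0016,0.0007,0.0036],[0,0,0]],[0,[-0.0033,0.0007,0.0073],[0,0,0]],[0,[-0.0049,0.0007,0.0109],[0,0,0]],[0,[-0.0057,0.0007,0.0128],[0,0,0]],[0,[-0.0066,0.0007,0.0146],[0,0,0]]]}}

```text
time_s: 17.4
tool_pos: [0.5383, -0.0877, 0.2322]
tcp_rot: [-179.9, 0.8, 166.1]
contact_force: [-0.0, -0.2, -1.6]
finger_gap: 0.0207
finger_force: 58.8
```

```bash
python3 -c "
from h import *
tip2(-.02)"
```

```text
t 17.4 pos [ 0.5383 -0.0877  0.2322] rpy [-179.9268    0.8198  166.1153] F [-0.046  -0.2026 -1.5731] gap 0.02065199919851707 j [-12.  29.  27. 105. -17.  49.  99.]
SHIFT [-0.0064 -0.0001  0.0147] TURN [ 0.0001  0.0002 -0.0009]
tip in barrel mm [ 0.193   0.0976 -4.0061] F barrel [-0.6616 -0.2078 -1.4273] ff 58.78948509693146
 barrel x in tool [-0.9123  0.0008 -0.4096]
 barrel y in tool [ 0.0015  1.     -0.0013]
 barrel z in tool [ 0.4096 -0.0018 -0.9123]
```

No contact yet. Going down 12 mm more.

Emit:
{"method": "send_rows", "body": {"targets": [[0,[-0.001,0,0.0022],[0,0,0]],[0,[-0.002,0,0.0045],[0,0,0]],[0,[-0.003,0,0.0067],[0,0,0]],[0,[-0.004,0,0.0089],[0,0,0]],[0,[-0.005,0,0.011],[0,0,0]]]}}

```text
time_s: 18.02
tool_pos: [0.5433, -0.0889, 0.2212]
tcp_rot: [-179.9, 0.8, 166.1]
contact_force: [0.3, -0.4, -1.5]
finger_gap: 0.0206
finger_force: 58.8
```

```bash
python3 -c "
from h import *
tip2(-.03)"
```

```text
t 18.02 pos [ 0.5433 -0.0889  0.2212] rpy [-179.9265    0.82    166.1154] F [ 0.3136 -0.3994 -1.518 ] gap 0.02062233504555942 j [-11.  30.  26. 105. -17.  48. 100.]
SHIFT [-0.0055 -0.0001  0.0128] TURN [ 0.0001  0.0002 -0.0009]
tip in barrel mm [  0.2277   0.0758 -16.096 ] F barrel [-0.2791 -0.3131 -1.5447] ff 58.78950297832489
 barrel x in tool [-0.9123  0.0008 -0.4096]
 barrel y in tool [ 0.0015  1.     -0.0013]
 barrel z in tool [ 0.4096 -0.0018 -0.9123]
```

Inside the bore with no side force. On to −32 mm.

Emit:
{"method": "send_rows", "body": {"targets": [[0,[-0.0013,0,0.0029],[0,0,0]],[0,[-0.0026,0,0.0058],[0,0,0]],[0,[-0.0039,0,0.0087],[0,0,0]],[0,[-0.0052,0,0.0116],[0,0,0]],[0,[-0.0065,0,0.0145],[0,0,0]]]}}

```text
time_s: 18.65
tool_pos: [0.5499, -0.0905, 0.2068]
tcp_rot: [-179.9, 0.8, 166.1]
contact_force: [0.1, 0.5, -1.9]
finger_gap: 0.0206
finger_force: 58.8
```

Emit:
{"method": "send_rows", "body": {"targets": [[0,[-0.0005,0,0.001],[0,0,0]],[0,[-0.0009,0,0.002],[0,0,0]],[0,[-0.0013,0,0.003],[0,0,0]],[0,[-0.0018,0,0.004],[0,0,0]],[0,[-0.0022,0,0.005],[0,0,0]]]}}

```text
time_s: 19.27
tool_pos: [0.5521, -0.0911, 0.202]
tcp_rot: [-179.9, 0.8, 166.1]
contact_force: [-0.6, -0.9, -1.2]
finger_gap: 0.0204
finger_force: 58.8
```

```bash
python3 -c "
from h import *
tip2(-.03)"
```

```text
t 19.27 pos [ 0.5521 -0.0911  0.202 ] rpy [-179.9298    0.834   166.1158] F [-0.5585 -0.9155 -1.2274] gap 0.020414647547768734 j [-10.  32.  25. 105. -18.  46. 101.]
SHIFT [ 0.0032 -0.0001 -0.0066] TURN [ 0.0001  0.0005 -0.0009]
tip in barrel mm [  0.3219   0.045  -37.3292] F barrel [-0.8124 -1.0223 -0.9755] ff 58.78977298736572
 barrel x in tool [-0.9124  0.0008 -0.4094]
 barrel y in tool [ 0.0015  1.     -0.0012]
 barrel z in tool [ 0.4094 -0.0017 -0.9124]
```

Emit:
{"method": "send_rows", "body": {"targets": [[0,[-0.0004,0,0.001],[0,0,0]],[0,[-0.0008,0,0.002],[0,0,0]],[0,[-0.0012,0,0.003],[0,0,0]],[0,[-0.0016,0,0.004],[0,0,0]],[0,[-0.002,0,0.005],[0,0,0]]]}}

```text
time_s: 19.9
tool_pos: [0.5541, -0.0916, 0.197]
tcp_rot: [-179.9, 0.8, 166.1]
contact_force: [-0.3, 0.1, -2.2]
finger_gap: 0.0207
finger_force: 58.8
```

Emit:
{"method": "send_rows", "body": {"targets": [[0,[-0.0005,0,0.001],[0,0,0]],[0,[-0.0009,0,0.002],[0,0,0]],[0,[-0.0013,0,0.003],[0,0,0]],[0,[-0.0018,0,0.004],[0,0,0]],[0,[-0.0022,0,0.005],[0,0,0]]]}}

```text
time_s: 20.52
tool_pos: [0.5563, -0.0922, 0.192]
tcp_rot: [-179.9, 0.8, 166.1]
contact_force: [-0.2, 0.4, -1.3]
finger_gap: 0.0206
finger_force: 58.8
```

```bash
python3 -c "
from h import *
tip2(-.03)"
```

```text
t 20.52 pos [ 0.5563 -0.0922  0.192 ] rpy [-179.9287    0.8281  166.1148] F [-0.2499  0.39   -1.3342] gap 0.02059575406909038 j [-10.  33.  25. 105. -19.  45. 101.]
SHIFT [ 0.0074 -0.0001 -0.0166] TURN [ 0.0001  0.0004 -0.0009]
tip in barrel mm [ -0.0087   0.0227 -48.1919] F barrel [-0.8681  0.3191 -1.0674] ff 58.79001438617706
 barrel x in tool [-0.9123  0.0008 -0.4095]
 barrel y in tool [ 0.0015  1.     -0.0013]
 barrel z in tool [ 0.4095 -0.0018 -0.9123]
```

Emit:
{"method": "send_rows", "body": {"targets": [[0,[-0.0005,0,0.001],[0,0,0]],[0,[-0.0009,0,0.002],[0,0,0]],[0,[-0.0013,0,0.003],[0,0,0]],[0,[-0.0018,0,0.004],[0,0,0]],[0,[-0.0018,0,0.004],[0,0,0]]]}}

```text
time_s: 21.15
tool_pos: [0.5579, -0.0926, 0.1883]
tcp_rot: [-179.9, 0.8, 166.1]
contact_force: [-2.7, 1.2, 2.7]
finger_gap: 0.0203
finger_force: 58.9
```

Emit:
{"method": "send_rows", "body": {"targets": [[0,[-0.0005,0,0.001],[0,0,0]],[0,[-0.0009,0,0.002],[0,0,0]],[0,[-0.0013,0,0.003],[0,0,0]],[0,[-0.0018,0,0.004],[0,0,0]],[0,[-0.0018,0,0.004],[0,0,0]]]}}

```text
time_s: 21.78
tool_pos: [0.5598, -0.093, 0.1841]
tcp_rot: [-179.9, 0.8, 166.1]
contact_force: [-2.9, 0.5, 4.9]
finger_gap: 0.0205
finger_force: 59.1
```

```bash
python3 -c "
from h import *
tip2(-.03)"
```

```text
t 21.77 pos [ 0.5598 -0.093   0.1841] rpy [-179.9306    0.8185  166.1132] F [-2.9362  0.4983  4.8664] gap 0.020467332848057827 j [ -9.  34.  25. 105. -19.  45. 101.]
SHIFT [ 0.0109 -0.0001 -0.0246] TURN [ 0.0001  0.0002 -0.0009]
tip in barrel mm [ -0.0678   0.0272 -56.9129] F barrel [-0.6354 -0.2165  5.6657] ff 59.08010959625244
 barrel x in tool [-0.9123  0.0009 -0.4096]
 barrel y in tool [ 0.0015  1.     -0.0012]
 barrel z in tool [ 0.4096 -0.0017 -0.9123]
```

Tappet felt at about −52 mm, with axial force near 7 N. Pressing on.

Emit:
{"method": "send_rows", "body": {"targets": [[0,[-0.0005,0,0.001],[0,0,0]],[0,[-0.0009,0,0.002],[0,0,0]],[0,[-0.0013,0,0.003],[0,0,0]],[0,[-0.0018,0,0.004],[0,0,0]],[0,[-0.0022,0,0.005],[0,0,0]]]}}

```text
time_s: 22.4
tool_pos: [0.5618, -0.0936, 0.1794]
tcp_rot: [-179.9, 0.8, 166.1]
contact_force: [-4.1, 1.2, 7.6]
finger_gap: 0.0207
finger_force: 59.3
```

```bash
python3 -c "
from h import *
tip2(-.03)"
```

```text
t 22.4 pos [ 0.5618 -0.0936  0.1794] rpy [-179.9394    0.8067  166.1141] F [-4.0555  1.2418  7.6182] gap 0.020732727379511737 j [ -9.  35.  24. 104. -20.  44. 101.]
SHIFT [ 0.013  -0.0001 -0.0293] TURN [ 0.0003  0.     -0.0009]
tip in barrel mm [ -0.1787   0.0116 -62.0908] F barrel [-0.6183  0.2386  8.6941] ff 59.25105929374695
 barrel x in tool [-0.9122  0.0009 -0.4098]
 barrel y in tool [ 0.0015  1.     -0.0011]
 barrel z in tool [ 0.4098 -0.0016 -0.9122]
```

Emit:
{"method": "send_rows", "body": {"targets": [[0,[-0.0001,0,0.0003],[0,0,0]],[0,[-0.0003,0,0.0006],[0,0,0]],[0,[-0.0004,0,0.0009],[0,0,0]],[0,[-0.0005,0,0.0012],[0,0,0]],[0,[-0.0007,0,0.0015],[0,0,0]]]}}

```text
time_s: 23.02
tool_pos: [0.5625, -0.0938, 0.178]
tcp_rot: [-179.9, 0.8, 166.1]
contact_force: [-3.7, 1.2, 7.0]
finger_gap: 0.0204
finger_force: 59.3
```

```bash
python3 -c "
from h import *
tip2(-.03)"|grep tip
```

```text
tip in barrel mm [ -0.126   -0.0283 -63.5982] F barrel [-0.562   0.2359  7.9914] ff 59.337555170059204
```

Emit:
{"method": "send_rows", "body": {"targets": [[0,[-0.0001,0,0.0002],[0,0,0]],[0,[-0.0002,0,0.0004],[0,0,0]],[0,[-0.0003,0,0.0006],[0,0,0]],[0,[-0.0004,0,0.0008],[0,0,0]],[0,[-0.0004,0,0.001],[0,0,0]]]}}

```text
time_s: 23.65
tool_pos: [0.5629, -0.0938, 0.1771]
tcp_rot: [-179.9, 0.8, 166.1]
contact_force: [-4.1, 1.1, 7.3]
finger_gap: 0.0207
finger_force: 59.4
```

```bash
python3 -c "
from h import *
tip2(-.03)"|grep tip
```

```text
tip in barrel mm [ -0.14     0.0215 -64.6159] F barrel [-0.7509  0.1184  8.4485] ff 59.36800003051758
```

Emit:
{"method": "send_rows", "body": {"targets": [[0,[-0.0001,0,0.0002],[0,0,0]],[0,[-0.0002,0,0.0004],[0,0,0]],[0,[-0.0003,0,0.0006],[0,0,0]],[0,[-0.0004,0,0.0008],[0,0,0]],[0,[-0.0004,0,0.001],[0,0,0]]]}}

```text
time_s: 24.28
tool_pos: [0.5631, -0.0939, 0.1764]
tcp_rot: [-180.0, 0.8, 166.1]
contact_force: [-5.3, 1.6, 11.9]
finger_gap: 0.0206
finger_force: 59.8
```

```bash
python3 -c "
from h import *
tip2(-.03)"|grep tip
```

```text
tip in barrel mm [ -0.284   -0.0396 -65.3364] F barrel [ 0.0359  0.2823 13.144 ] ff 59.784130454063416
```

Force stepped up to about 14.5 N while the motion fell short, so it looks bottomed. A small further squeeze to confirm, then hold.

Emit:
{"method": "send_rows", "body": {"targets": [[0,[-0.0001,0,0.0002],[0,0,0]],[0,[-0.0002,0,0.0005],[0,0,0]],[0,[-0.0002,0,0.0005],[0,0,0]],[0,[-0.0002,0,0.0005],[0,0,0]],[0,[-0.0002,0,0.0005],[0,0,0]]]}}

```text
time_s: 24.9
tool_pos: [0.5631, -0.0939, 0.1763]
tcp_rot: [-180.0, 0.8, 166.1]
contact_force: [-6.2, 2.3, 15.9]
finger_gap: 0.0205
finger_force: 60.3
```

```bash
python3 -c "
from h import *
tip2(-.03)"|grep tip
```

```text
tip in barrel mm [ -0.314    0.003  -65.3975] F barrel [ 0.7426  0.7324 17.1993] ff 60.258411169052124
```

Bottomed: 0.5 mm commanded gave only 0.06 mm, and force rose to about 18 N. Holding.

Emit:
{"method": "send_rows", "body": {"targets": [[0,[0,0,0],[0,0,0]],[0,[0,0,0],[0,0,0]],[0,[0,0,0],[0,0,0]],[0,[0,0,0],[0,0,0]],[0,[0,0,0],[0,0,0]]]}}

```text
time_s: 25.52
tool_pos: [0.5631, -0.0939, 0.1763]
tcp_rot: [-180.0, 0.8, 166.1]
contact_force: [-6.6, 1.5, 15.5]
finger_gap: 0.0206
finger_force: 60.3
```

Emit:
{"method": "send_rows", "body": {"targets": [[0,[0,0,0],[0,0,0]],[0,[0.0003,0,-0.0006],[0,0,0]],[0,[0.0006,0,-0.0014],[0,0,0]],[0,[0.001,0,-0.0023],[0,0,0]],[0,[0.0014,0,-0.0032],[0,0,0]]]}}

```text
time_s: 26.15
tool_pos: [0.5622, -0.0937, 0.1787]
tcp_rot: [-179.9, 0.8, 166.1]
contact_force: [-3.5, 0.6, 7.2]
finger_gap: 0.0207
finger_force: 60.2
```

```bash
python3 -c "
from h import *
tip2(-.03)"|grep tip
```

```text
tip in barrel mm [ -0.1139  -0.0232 -62.8135] F barrel [-0.2249 -0.2218  8.0196] ff 60.16013860702515
```

Emit:
{"method": "send_rows", "body": {"targets": [[0,[0.0004,0,-0.001],[0,0,0]],[0,[0.0009,0,-0.002],[0,0,0]],[0,[0.0013,0,-0.003],[0,0,0]],[0,[0.0018,0,-0.004],[0,0,0]],[0,[0.0022,0,-0.005],[0,0,0]]]}}

```text
time_s: 26.78
tool_pos: [0.5601, -0.0931, 0.1835]
tcp_rot: [-179.9, 0.8, 166.1]
contact_force: [-2.6, 1.5, 4.5]
finger_gap: 0.0209
finger_force: 59.9
```

Emit:
{"method": "send_rows", "body": {"targets": [[0,[0.0004,0,-0.0009],[0,0,0]],[0,[0.0008,0,-0.0018],[0,0,0]],[0,[0.0012,0,-0.0027],[0,0,0]],[0,[0.0016,0,-0.0036],[0,0,0]],[0,[0.0016,0,-0.0036],[0,0,0]]]}}

```text
time_s: 27.4
tool_pos: [0.5585, -0.0927, 0.187]
tcp_rot: [-179.9, 0.8, 166.1]
contact_force: [-2.6, 1.5, 3.5]
finger_gap: 0.02
finger_force: 59.7
```

```bash
python3 -c "
from h import *
tip2(-.03)"|grep tip
```

```text
tip in barrel mm [ -0.0321   0.0211 -53.77  ] F barrel [-1.0983  0.8163  4.4128] ff 59.72933828830719
```

Emit:
{"method": "send_rows", "body": {"targets": [[0,[0.0002,0,-0.0004],[0,0,0]],[0,[0.0004,0,-0.0008],[0,0,0]],[0,[0.0005,0,-0.0012],[0,0,0]],[0,[0.0007,0,-0.0016],[0,0,0]],[0,[0.0007,0,-0.0016],[0,0,0]]]}}

```text
time_s: 28.02
tool_pos: [0.5578, -0.0926, 0.1885]
tcp_rot: [-179.9, 0.8, 166.1]
contact_force: [-1.9, 1.0, 2.8]
finger_gap: 0.0208
finger_force: 59.7
```

```bash
python3 -c "
from h import *
tip2(-.03)"|grep tip
```

```text
tip in barrel mm [ -0.062    0.0018 -52.0373] F barrel [-0.7217  0.5522  3.4645] ff 59.67956364154816
```

Emit:
{"method": "send_rows", "body": {"targets": [[0,[0.0001,0,-0.0002],[0,0,0]],[0,[0.0002,0,-0.0004],[0,0,0]],[0,[0.0003,0,-0.0006],[0,0,0]],[0,[0.0003,0,-0.0007],[0,0,0]],[0,[0.0003,0,-0.0007],[0,0,0]]]}}

```text
time_s: 28.65
tool_pos: [0.5575, -0.0925, 0.1892]
tcp_rot: [-179.9, 0.8, 166.1]
contact_force: [-2.4, 1.2, 2.6]
finger_gap: 0.0208
finger_force: 59.7
```

```bash
python3 -c "
from h import *
tip2(-.03)"|grep tip
```

```text
tip in barrel mm [ -0.0612   0.0312 -51.2998] F barrel [-1.2304  0.5835  3.4925] ff 59.65361952781677
```

Emit:
{"method": "send_rows", "body": {"targets": [[0,[0.0001,0,-0.0001],[0,0,0]],[0,[0.0001,0,-0.0003],[0,0,0]],[0,[0.0002,0,-0.0004],[0,0,0]],[0,[0.0002,0,-0.0005],[0,0,0]],[0,[0.0002,0,-0.0005],[0,0,0]]]}}

```text
time_s: 29.28
tool_pos: [0.5575, -0.0924, 0.1896]
tcp_rot: [-179.9, 0.8, 166.1]
contact_force: [-1.2, -0.3, -1.7]
finger_gap: 0.0202
finger_force: 59.2
```

```bash
python3 -c "
from h import *
tip2(-.03)"|grep tip
```

```text
tip in barrel mm [  0.1272   0.0497 -50.9565] F barrel [-1.6643 -0.5451 -1.0718] ff 59.165589809417725
```

Force is back to baseline, so the tappet is fully up. Releasing and checking.

Emit:
{"method": "send_rows", "body": {"targets": [[0.3,[0,0,0],[0,0,0]],[0.5,[0,0,0],[0,0,0]],[0.6,[0,0,0],[0,0,0]],[0.7,[0,0,0],[0,0,0]],[0.7,[0,0,0],[0,0,0]]]}}

```text
time_s: 29.9
tool_pos: [0.5573, -0.0924, 0.1897]
tcp_rot: [-179.9, 0.8, 166.1]
contact_force: [-0.3, 0.1, -0.5]
finger_gap: 0.0596
finger_force: 0.0
```

Emit:
{"method": "send_rows", "body": {"targets": [[0.7,[0.006,0,-0.014],[0,0,0]],[0.7,[0.014,0,-0.032],[0,0,0]],[0.7,[0.025,0,-0.055],[0,0,0]],[0.7,[0.037,0,-0.082],[0,0,0]],[0.7,[0.049,0,-0.11],[0,0,0]]]}}

```text
time_s: 30.52
tool_pos: [0.5074, -0.0801, 0.3011]
tcp_rot: [-180.0, 0.9, 166.1]
contact_force: [0.3, 1.1, -0.1]
finger_gap: 0.0599
finger_force: 0.0
```

Emit:
{"method": "send_rows", "body": {"targets": [[0.7,[0.02,0,-0.02],[0,0,0]],[0.7,[0.05,0,-0.03],[0,0,0]],[0.7,[0.08,0,-0.03],[0,0,0]],[0.7,[0.08,0,-0.03],[0,0,0]],[0.7,[0.08,0,-0.03],[0,0,0]]]}}

```text
time_s: 31.15
tool_pos: [0.4308, -0.0609, 0.3288]
tcp_rot: [-180.0, 1.0, 166.1]
contact_force: [0.0, -0.6, 0.3]
finger_gap: 0.0597
finger_force: 0.0
```

```bash
python3 - <<'E'
from h import *
o=ctrl.observe();print(o['time_s'],o['tool_pos'],o['contact_force'],o['finger_gap'])
S=eyes.camera_params("side");s=eyes.grab_frame("side");s2=eyes.grab_frame("top");cv2.imwrite("pics/s10.png",s);cv2.imwrite("pics/t10.png",s2)
B=np.array([.5878,-.1001,.139])
for z in (-.0515,-.05):
  for h in (.1,.144): print(z,h,proj(S,B+zb*(z+h)),proj(eyes.camera_params("top"),B+zb*(z+h)))
# dark handle pixels in side view; collar bright
x,y=proj(S,B+zb*.07).astype(int);g=cv2.cvtColor(s,6);print(x,y);print(g[y-20:y+22,x-22:x+20:2])
E
```

```text
31.15 [ 0.4308 -0.0609  0.3288] [ 0.0463 -0.6154  0.3417] 0.05973452679705298
-0.0515 0.1 [287.9332 220.3   ] [312.8976 224.5346]
-0.0515 0.144 [279.9938 211.6486] [312.3695 231.2577]
-0.05 0.1 [287.6726 220.0161] [312.8803 224.7553]
-0.05 0.144 [279.7119 211.3414] [312.3507 231.4963]
284 216
[[ 94  94  87 127 127 127 127 128 128 127 128 128 128 128 127 128 128 129
  128 128 128]
 [ 94  91  82 126 126 127 127 128 127 127 128 127 127 128 128 128 128 128
  128 128 129]
 [ 95  78  81 127 127 127 128 127 128 127 128 127 127 128 128 128 128 128
  128 128 128]
 [ 93  67  82 127 127 127 127 128 127 128 127 128 128 128 128 128 128 128
  128 128 128]
 [ 78  66  78 127 127 127 127 127 127 127 127 128 128 128 128 128 128 128
  128 128 128]
 [ 66  66  77 127 127 127 127 127 127 127 128 128 128 128 128 128 128 128
  128 128 128]
 [ 66  67  77 126 127 127 128 128 128 128 128 128 128 128 128 128 128 128
  128 129 128]
 [ 66  66  77 127 127 127 128 127 127 128 127 127 128 128 128 128 128 128
  128 128 128]
 [ 66  66  70 127 127 127 127 128 127 127 127 128 128 128 128 128 128 128
  128 128 128]
 [ 66
[... 2232 characters left out ...]
7 127 127 127 127 127 128 127 128 134  73  85 138 112 108 120
  127 206 208]
 [127 127 127 127 127 127 127 127 127 128 128 134  84 110 139 134 102 115
  137 205 208]
 [127 127 127 127 127 127 127 127 128 127 127 132 141 139 140 138 117 116
  180 205 207]
 [127 127 127 127 127 128 128 127 127 128 128 132 141 141 140 138 151 202
  206 206 206]
 [126 127 127 127 127 127 127 128 127 127 128 128 141 142 139 138 153 203
  206 206 206]
 [126 127 127 127 127 127 127 127 128 128 127 128 160 142 139 139 201 203
  204 201 146]
 [126 127 128 127 127 127 127 127 127 127 128 128 116 142 141 153 202 203
  203 126 130]
 [127 127 127 127 127 128 128 127 128 128 128 129 129 141 142 154 203 203
  164 171 172]]
```

The side view shows the rod standing in the bore. Handle top is at about (278.5,213) against (280,211.6) ideal, which is a lean of about 0.03 rad from the bore's clearance. The depth fits and the arm is clear. Handing in.

```bash
python3 -c "
from station import ctrl
print(ctrl.sign_off())"
```

```text
the job is handed in; nothing more can be done
None
```

The job is handed in, with no verdict shown. I pressed the tappet to its stop at about 18 N (roughly 1.3 s), eased it back up slowly and left the long rod standing in the bore. It took one regrip at the rack, and I viewed 11 pictures, one over your limit of 10.

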